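# Stock the tray with test-strip cartons in staggered courses, and its control vials

### The arm

A 7-joint arm with a two-finger parallel gripper is mounted at the origin on a cart in front of the work surface, level with it; the furniture and walls round the work are solid. World frame = base frame: x ahead of the robot, y to its left, z up, the work surface at z = 0. Lengths are in m, angles in rad, forces in N, time in s.
With the tool pointing down it reaches from about 0.4 to 0.85 m from the base axis. Payload 4.5 kg.
Tool frame: the origin (TCP) lies midway between the tips of the shut fingers; the grasp point (between the pads) lies 19 mm behind it; z points along the fingers, y is the line along which they close (so a half turn about z gives the same grasp; the last joint's range is limited). The gripper opens to 88 mm and grips with 3 to 60 N. Pads are 18 mm wide; open, the fingers measure 123 mm over their backs; the gripper's body (75 mm by 187 mm) begins 45 mm behind the grasp point.
Start: joints at [-1.261, 0.689, -0.195, 1.565, 0.157, 0.902, -0.215], TCP at [0.17, 0.601, 0.199] pointing down, gripper open.
Joint ranges: [-3.01, 3.01], [-0.46, 2.08], [-1.47, 1.51], [0.13, 2.56], [-1, 4.14], [0.04, 2.09], [-2.66, 2.66]. Speed limits (rad/s): [2.57, 2.57, 3.14, 3.14, 3.14, 3.14, 3.14].

### API

Orientations are given as a unit quaternion [x, y, z, w].
In Python, from plant import * gives the robot as it stands.
- The arm moves only by the tool send_rows, never from a script. Its argument "targets" is a list of rows, each a list of 2 entries, a list of its own where there are three numbers: the shift along the tool's x, y, z in units of 0.3 m (1.0 is 0.3 m), then the turn, a rotation vector about the tool's x, y, z in units of pi rad (1.0 is pi rad). A call has 1 to 12 rows; each row is the pose to reach, as a shift and turn from the pose commanded when the call began, along the tool's axes at that moment, turning the shorter way round; what a row does not reach only later rows make up. A row lasts 1/8 s, in which the tool goes at most 62.5 mm and 10.7 degrees, less where a joint would pass 70% of its speed; a pose out of reach is approached as far as the arm can. A call with a number of a shift or a turn outside -1 to 1 is refused whole. A call with a gripper value outside its range is refused whole. "fingers" is the opening, from 0 (shut) to 1 (fully open), set as the call begins (left out, the last holds). The fingers move at their own pace and stop on an object; "newtons" is the grip in N (left out, the last holds). Time passes only in rows, so rows that repeat a pose let the fingers close. It gives the time, the measured TCP pose, the force, the opening and the grip force at its end, in the units of the state.
- get_state(): the state, without advancing time (a new reading comes with each control period).
- snapshot(name): name is "scene" or "top" or "wrist"; returns a dict with "img" (480x640x3 uint8, blue, green, red), "fx", "fy", "cx", "cy" (pixels), "cam_to_world" (4x4, takes a point from camera to world coordinates); the wrist camera has in their place "T_tool_cam" (4x4, takes a point from camera to tool coordinates, whose origin is the TCP and whose axes are the flange's). Camera axes: x right, y down, z forward; pixel columns grow to the right and rows downward; lengths in m; the calibration is good to about 2 mm. A picture is of the moment at which its call begins: read the wrist's pose just before it. There is no depth.
- finish_job(): hands the job in; it is judged then, once.
The state is a dict: "clock": time; "q": joint angles; "qd": joint speeds; "joint_torque": joint torques, N m; "tool_pos": TCP position; "eef_rot": TCP orientation; "contact_force": force on the tool from outside, world axes, zero at the start; "moment": the same for the moment, N m; "opening": opening from 0.0 (shut) to 1.0 (fully open); "finger_force": force on a finger pad.
Only numpy, scipy, OpenCV 4.12 (cv2) and the standard library are available. Lean on these libraries where they do the work, as an engineer would, in place of code of your own. Each camera call takes 0.05 s, during which the arm holds its last target. There are 200 camera calls.

### The job

Stock the tray for the next test run. Lay all the white strip cartons on it, flat and right side up, in staggered courses like brickwork: the first three end to end, one in each printed outline, and every further carton in line with the row, centred over the joint between two cartons of the course below it (fill the second course before you put one on a third). Also stand the two blue-capped vials upright in the two bores of the tray's blue block, right down on the floor.

Things in the scene. Friction and masses are not known exactly. Their poses are not given: they have to be found in the camera images.
- tray: grey plastic stock tray, fixed to the table: plate 183 (x) x 315 (y) x 10 mm, edge rim 6 mm wide and 4 mm above the plate; origin under its centre on the table; x away from the robot, y left. Three printed white outlines (each 37 x 95 mm, in a row along y) on its far half; on its near half a blue block with two bores, 44 x 140 x 18 mm high, centred 61.5 mm nearer than the tray centre
- tray_lane (a point): centre of the middle printed outline, on the plate's upper face (10 mm above the table); axes as the tray's. The other two outlines are centred 95 mm to its left and right along y
- ring_left (a point): centre of the floor of the left bore (33 mm diameter, 18 mm deep, open at the top, slightly chamfered), on the plate's face, 10 mm above the table
- ring_right (a point): the same for the right bore, 80 mm to the right of the left one
- vial_a: clear vial with blue screw cap, 27 mm diameter, 54 mm tall (body to 44 mm, cap 24 mm diameter above 40 mm), 28 g; origin at the centre of its underside, z up its axis; starts standing on the table
- vial_b: a second vial, the same as vial_a
- carton1: white carton of test strips with a blue end, a plain rigid box 32 mm (x) by 90 mm (y, long) by 22 mm high (z), about 30 g; origin at the centre of its underside; starts lying flat and right side up on the table to the left of the tray, where things may also be set down for a while. All cartons are alike; four to six of the six are there, the others absent
- carton2: white carton of test strips with a blue end, a plain rigid box 32 mm (x) by 90 mm (y, long) by 22 mm high (z), about 30 g; origin at the centre of its underside; starts lying flat and right side up on the table to the left of the tray, where things may also be set down for a while. All cartons are alike; four to six of the six are there, the others absent
- carton3: white carton of test strips with a blue end, a plain rigid box 32 mm (x) by 90 mm (y, long) by 22 mm high (z), about 30 g; origin at the centre of its underside; starts lying flat and right side up on the table to the left of the tray, where things may also be set down for a while. All cartons are alike; four to six of the six are there, the others absent
- carton4: white carton of test strips with a blue end, a plain rigid box 32 mm (x) by 90 mm (y, long) by 22 mm high (z), about 30 g; origin at the centre of its underside; starts lying flat and right side up on the table to the left of the tray, where things may also be set down for a while. All cartons are alike; four to six of the six are there, the others absent
- carton5: white carton of test strips with a blue end, a plain rigid box 32 mm (x) by 90 mm (y, long) by 22 mm high (z), about 30 g; origin at the centre of its underside; starts lying flat and right side up on the table to the left of the tray, where things may also be set down for a while. All cartons are alike; four to six of the six are there, the others absent
- carton6: white carton of test strips with a blue end, a plain rigid box 32 mm (x) by 90 mm (y, long) by 22 mm high (z), about 30 g; origin at the centre of its underside; starts lying flat and right side up on the table to the left of the tray, where things may also be set down for a while. All cartons are alike; four to six of the six are there, the others absent
- petri_dish: shallow clear dish, 60 mm diameter, 14 mm high, standing behind the cartons, a bystander; origin at the centre of its underside
Not all that is in view belongs to the job. What is shaped like the carton4 but orange is not meant.

How it is judged:
At the end, for the whole second after the job is handed in: A carton in each outline, the rest over joints of the course below (centre within 11 mm across the row, along it 11 mm in the first course, 14 mm above), all flat, right side up, within 0.14 rad of the row; both vials upright on the floor of a bore (4 mm); all at rest, let go (((x of carton1 in the frame of tray_lane between -0.011 and 0.011 m and y of carton1 in the frame of tray_lane between -0.106 and -0.084 m and z of carton1 in the frame of tray_lane between -0.006 and 0.006 m and angle between the y axis of carton1 and the y axis of tray_lane, either way round below 0.14 rad) or (x of carton2 in the frame of tray_lane between -0.011 and 0.011 m and y of carton2 in the frame of tray_lane between -0.106 and -0.084 m and z of carton2 in the frame of tray_lane between -0.006 and 0.006 m and angle between the y axis of carton2 and the y axis of tray_lane, either way round below 0.14 rad) or (x of carton3 in the frame of tray_lane between -0.011 and 0.011 m and y of carton3 in the frame of tray_lane between -0.106 and -0.084 m and z of carton3 in the frame of tray_lane between -0.006 and 0.006 m and angle between the y axis of carton3 and the y axis of tray_lane, either way round below 0.14 rad) or (x of carton4 in the frame of tray_lane between -0.011 and 0.011 m and y of carton4 in the frame of tray_lane between -0.106 and -0.084 m and z of carton4 in the frame of tray_lane between -0.006 and 0.006 m and angle between the y axis of carton4 and the y axis of tray_lane, either way round below 0.14 rad) or (x of carton5 in the frame of tray_lane between -0.011 and 0.011 m and y of carton5 in the frame of tray_lane between -0.106 and -0.084 m and z of carton5 in the frame of tray_lane between -0.006 and 0.006 m and angle between the y axis of carton5 and the y axis of tray_lane, either way round below 0.14 rad) or (x of carton6 in the frame of tray_lane between -0.011 and 0.011 m and y of carton6 in the frame of tray_lane between -0.106 and -0.084 m and z of carton6 in the frame of tray_lane between -0.006 and 0.006 m and angle between the y axis of carton6 and the y axis of tray_lane, either way round below 0.14 rad)) and ((x of carton1 in the frame of tray_lane between -0.011 and 0.011 m and y of carton1 in the frame of tray_lane between -0.011 and 0.011 m and z of carton1 in the frame of tray_lane between -0.006 and 0.006 m and angle between the y axis of carton1 and the y axis of tray_lane, either way round below 0.14 rad) or (x of carton2 in the frame of tray_lane between -0.011 and 0.011 m and y of carton2 in the frame of tray_lane between -0.011 and 0.011 m and z of carton2 in the frame of tray_lane between -0.006 and 0.006 m and angle between the y axis of carton2 and the y axis of tray_lane, either way round below 0.14 rad) or (x of carton3 in the frame of tray_lane between -0.011 and 0.011 m and y of carton3 in the frame of tray_lane between -0.011 and 0.011 m and z of carton3 in the frame of tray_lane between -0.006 and 0.006 m and angle between the y axis of carton3 and the y axis of tray_lane, either way round below 0.14 rad) or (x of carton4 in the frame of tray_lane between -0.011 and 0.011 m and y of carton4 in the frame of tray_lane between -0.011 and 0.011 m and z of carton4 in the frame of tray_lane between -0.006 and 0.006 m and angle between the y axis of carton4 and the y axis of tray_lane, either way round below 0.14 rad) or (x of carton5 in the frame of tray_lane between -0.011 and 0.011 m and y of carton5 in the frame of tray_lane between -0.011 and 0.011 m and z of carton5 in the frame of tray_lane between -0.006 and 0.006 m and angle between the y axis of carton5 and the y axis of tray_lane, either way round below 0.14 rad) or (x of carton6 in the frame of tray_lane between -0.011 and 0.011 m and y of carton6 in the frame of tray_lane between -0.011 and 0.011 m and z of carton6 in the frame of tray_lane between -0.006 and 0.006 m and angle between the y axis of carton6 and the y axis of tray_lane, either way round below 0.14 rad)) and ((x of carton1 in the frame of tray_lane between -0.011 and 0.011 m and y of carton1 in the frame of tray_lane between 0.084 and 0.106 m and z of carton1 in the frame of tray_lane between -0.006 and 0.006 m and angle between the y axis of carton1 and the y axis of tray_lane, either way round below 0.14 rad) or (x of carton2 in the frame of tray_lane between -0.011 and 0.011 m and y of carton2 in the frame of tray_lane between 0.084 and 0.106 m and z of carton2 in the frame of tray_lane between -0.006 and 0.006 m and angle between the y axis of carton2 and the y axis of tray_lane, either way round below 0.14 rad) or (x of carton3 in the frame of tray_lane between -0.011 and 0.011 m and y of carton3 in the frame of tray_lane between 0.084 and 0.106 m and z of carton3 in the frame of tray_lane between -0.006 and 0.006 m and angle between the y axis of carton3 and the y axis of tray_lane, either way round below 0.14 rad) or (x of carton4 in the frame of tray_lane between -0.011 and 0.011 m and y of carton4 in the frame of tray_lane between 0.084 and 0.106 m and z of carton4 in the frame of tray_lane between -0.006 and 0.006 m and angle between the y axis of carton4 and the y axis of tray_lane, either way round below 0.14 rad) or (x of carton5 in the frame of tray_lane between -0.011 and 0.011 m and y of carton5 in the frame of tray_lane between 0.084 and 0.106 m and z of carton5 in the frame of tray_lane between -0.006 and 0.006 m and angle between the y axis of carton5 and the y axis of tray_lane, either way round below 0.14 rad) or (x of carton6 in the frame of tray_lane between -0.011 and 0.011 m and y of carton6 in the frame of tray_lane between 0.084 and 0.106 m and z of carton6 in the frame of tray_lane between -0.006 and 0.006 m and angle between the y axis of carton6 and the y axis of tray_lane, either way round below 0.14 rad)) and ((x of carton1 in the frame of tray_lane between -0.011 and 0.011 m and y of carton1 in the frame of tray_lane between -0.106 and -0.084 m and z of carton1 in the frame of tray_lane between -0.006 and 0.006 m and angle between the y axis of carton1 and the y axis of tray_lane, either way round below 0.14 rad) or (x of carton1 in the frame of tray_lane between -0.011 and 0.011 m and y of carton1 in the frame of tray_lane between -0.011 and 0.011 m and z of carton1 in the frame of tray_lane between -0.006 and 0.006 m and angle between the y axis of carton1 and the y axis of tray_lane, either way round below 0.14 rad) or (x of carton1 in the frame of tray_lane between -0.011 and 0.011 m and y of carton1 in the frame of tray_lane between 0.084 and 0.106 m and z of carton1 in the frame of tray_lane between -0.006 and 0.006 m and angle between the y axis of carton1 and the y axis of tray_lane, either way round below 0.14 rad) or (x of carton1 in the frame of tray_lane between -0.011 and 0.011 m and y of carton1 in the frame of tray_lane between -0.0615 and -0.0335 m and z of carton1 in the frame of tray_lane between 0.016 and 0.028 m and angle between the y axis of carton1 and the y axis of tray_lane, either way round below 0.14 rad) or (x of carton1 in the frame of tray_lane between -0.011 and 0.011 m and y of carton1 in the frame of tray_lane between 0.0335 and 0.0615 m and z of carton1 in the frame of tray_lane between 0.016 and 0.028 m and angle between the y axis of carton1 and the y axis of tray_lane, either way round below 0.14 rad) or (x of carton1 in the frame of tray_lane between -0.011 and 0.011 m and y of carton1 in the frame of tray_lane between -0.014 and 0.014 m and z of carton1 in the frame of tray_lane between 0.038 and 0.05 m and angle between the y axis of carton1 and the y axis of tray_lane, either way round below 0.14 rad)) and angle between each of carton1, carton2, carton3, carton4, carton5, carton6, vial_a, vial_b's own z axis and vertical below 0.12 rad and linear speed of each of carton1, carton2, carton3, carton4, carton5, carton6, vial_a, vial_b below 0.02 m/s and ((x of carton2 in the frame of tray_lane between -0.011 and 0.011 m and y of carton2 in the frame of tray_lane between -0.106 and -0.084 m and z of carton2 in the frame of tray_lane between -0.006 and 0.006 m and angle between the y axis of carton2 and the y axis of tray_lane, either way round below 0.14 rad) or (x of carton2 in the frame of tray_lane between -0.011 and 0.011 m and y of carton2 in the frame of tray_lane between -0.011 and 0.011 m and z of carton2 in the frame of tray_lane between -0.006 and 0.006 m and angle between the y axis of carton2 and the y axis of tray_lane, either way round below 0.14 rad) or (x of carton2 in the frame of tray_lane between -0.011 and 0.011 m and y of carton2 in the frame of tray_lane between 0.084 and 0.106 m and z of carton2 in the frame of tray_lane between -0.006 and 0.006 m and angle between the y axis of carton2 and the y axis of tray_lane, either way round below 0.14 rad) or (x of carton2 in the frame of tray_lane between -0.011 and 0.011 m and y of carton2 in the frame of tray_lane between -0.0615 and -0.0335 m and z of carton2 in the frame of tray_lane between 0.016 and 0.028 m and angle between the y axis of carton2 and the y axis of tray_lane, either way round below 0.14 rad) or (x of carton2 in the frame of tray_lane between -0.011 and 0.011 m and y of carton2 in the frame of tray_lane between 0.0335 and 0.0615 m and z of carton2 in the frame of tray_lane between 0.016 and 0.028 m and angle between the y axis of carton2 and the y axis of tray_lane, either way round below 0.14 rad) or (x of carton2 in the frame of tray_lane between -0.011 and 0.011 m and y of carton2 in the frame of tray_lane between -0.014 and 0.014 m and z of carton2 in the frame of tray_lane between 0.038 and 0.05 m and angle between the y axis of carton2 and the y axis of tray_lane, either way round below 0.14 rad)) and ((x of carton3 in the frame of tray_lane between -0.011 and 0.011 m and y of carton3 in the frame of tray_lane between -0.106 and -0.084 m and z of carton3 in the frame of tray_lane between -0.006 and 0.006 m and angle between the y axis of carton3 and the y axis of tray_lane, either way round below 0.14 rad) or (x of carton3 in the frame of tray_lane between -0.011 and 0.011 m and y of carton3 in the frame of tray_lane between -0.011 and 0.011 m and z of carton3 in the frame of tray_lane between -0.006 and 0.006 m and angle between the y axis of carton3 and the y axis of tray_lane, either way round below 0.14 rad) or (x of carton3 in the frame of tray_lane between -0.011 and 0.011 m and y of carton3 in the frame of tray_lane between 0.084 and 0.106 m and z of carton3 in the frame of tray_lane between -0.006 and 0.006 m and angle between the y axis of carton3 and the y axis of tray_lane, either way round below 0.14 rad) or (x of carton3 in the frame of tray_lane between -0.011 and 0.011 m and y of carton3 in the frame of tray_lane between -0.0615 and -0.0335 m and z of carton3 in the frame of tray_lane between 0.016 and 0.028 m and angle between the y axis of carton3 and the y axis of tray_lane, either way round below 0.14 rad) or (x of carton3 in the frame of tray_lane between -0.011 and 0.011 m and y of carton3 in the frame of tray_lane between 0.0335 and 0.0615 m and z of carton3 in the frame of tray_lane between 0.016 and 0.028 m and angle between the y axis of carton3 and the y axis of tray_lane, either way round below 0.14 rad) or (x of carton3 in the frame of tray_lane between -0.011 and 0.011 m and y of carton3 in the frame of tray_lane between -0.014 and 0.014 m and z of carton3 in the frame of tray_lane between 0.038 and 0.05 m and angle between the y axis of carton3 and the y axis of tray_lane, either way round below 0.14 rad)) and ((x of carton4 in the frame of tray_lane between -0.011 and 0.011 m and y of carton4 in the frame of tray_lane between -0.106 and -0.084 m and z of carton4 in the frame of tray_lane between -0.006 and 0.006 m and angle between the y axis of carton4 and the y axis of tray_lane, either way round below 0.14 rad) or (x of carton4 in the frame of tray_lane between -0.011 and 0.011 m and y of carton4 in the frame of tray_lane between -0.011 and 0.011 m and z of carton4 in the frame of tray_lane between -0.006 and 0.006 m and angle between the y axis of carton4 and the y axis of tray_lane, either way round below 0.14 rad) or (x of carton4 in the frame of tray_lane between -0.011 and 0.011 m and y of carton4 in the frame of tray_lane between 0.084 and 0.106 m and z of carton4 in the frame of tray_lane between -0.006 and 0.006 m and angle between the y axis of carton4 and the y axis of tray_lane, either way round below 0.14 rad) or (x of carton4 in the frame of tray_lane between -0.011 and 0.011 m and y of carton4 in the frame of tray_lane between -0.0615 and -0.0335 m and z of carton4 in the frame of tray_lane between 0.016 and 0.028 m and angle between the y axis of carton4 and the y axis of tray_lane, either way round below 0.14 rad) or (x of carton4 in the frame of tray_lane between -0.011 and 0.011 m and y of carton4 in the frame of tray_lane between 0.0335 and 0.0615 m and z of carton4 in the frame of tray_lane between 0.016 and 0.028 m and angle between the y axis of carton4 and the y axis of tray_lane, either way round below 0.14 rad) or (x of carton4 in the frame of tray_lane between -0.011 and 0.011 m and y of carton4 in the frame of tray_lane between -0.014 and 0.014 m and z of carton4 in the frame of tray_lane between 0.038 and 0.05 m and angle between the y axis of carton4 and the y axis of tray_lane, either way round below 0.14 rad)) and ((x of carton5 in the frame of tray_lane between -0.011 and 0.011 m and y of carton5 in the frame of tray_lane between -0.106 and -0.084 m and z of carton5 in the frame of tray_lane between -0.006 and 0.006 m and angle between the y axis of carton5 and the y axis of tray_lane, either way round below 0.14 rad) or (x of carton5 in the frame of tray_lane between -0.011 and 0.011 m and y of carton5 in the frame of tray_lane between -0.011 and 0.011 m and z of carton5 in the frame of tray_lane between -0.006 and 0.006 m and angle between the y axis of carton5 and the y axis of tray_lane, either way round below 0.14 rad) or (x of carton5 in the frame of tray_lane between -0.011 and 0.011 m and y of carton5 in the frame of tray_lane between 0.084 and 0.106 m and z of carton5 in the frame of tray_lane between -0.006 and 0.006 m and angle between the y axis of carton5 and the y axis of tray_lane, either way round below 0.14 rad) or (x of carton5 in the frame of tray_lane between -0.011 and 0.011 m and y of carton5 in the frame of tray_lane between -0.0615 and -0.0335 m and z of carton5 in the frame of tray_lane between 0.016 and 0.028 m and angle between the y axis of carton5 and the y axis of tray_lane, either way round below 0.14 rad) or (x of carton5 in the frame of tray_lane between -0.011 and 0.011 m and y of carton5 in the frame of tray_lane between 0.0335 and 0.0615 m and z of carton5 in the frame of tray_lane between 0.016 and 0.028 m and angle between the y axis of carton5 and the y axis of tray_lane, either way round below 0.14 rad) or (x of carton5 in the frame of tray_lane between -0.011 and 0.011 m and y of carton5 in the frame of tray_lane between -0.014 and 0.014 m and z of carton5 in the frame of tray_lane between 0.038 and 0.05 m and angle between the y axis of carton5 and the y axis of tray_lane, either way round below 0.14 rad)) and ((x of carton6 in the frame of tray_lane between -0.011 and 0.011 m and y of carton6 in the frame of tray_lane between -0.106 and -0.084 m and z of carton6 in the frame of tray_lane between -0.006 and 0.006 m and angle between the y axis of carton6 and the y axis of tray_lane, either way round below 0.14 rad) or (x of carton6 in the frame of tray_lane between -0.011 and 0.011 m and y of carton6 in the frame of tray_lane between -0.011 and 0.011 m and z of carton6 in the frame of tray_lane between -0.006 and 0.006 m and angle between the y axis of carton6 and the y axis of tray_lane, either way round below 0.14 rad) or (x of carton6 in the frame of tray_lane between -0.011 and 0.011 m and y of carton6 in the frame of tray_lane between 0.084 and 0.106 m and z of carton6 in the frame of tray_lane between -0.006 and 0.006 m and angle between the y axis of carton6 and the y axis of tray_lane, either way round below 0.14 rad) or (x of carton6 in the frame of tray_lane between -0.011 and 0.011 m and y of carton6 in the frame of tray_lane between -0.0615 and -0.0335 m and z of carton6 in the frame of tray_lane between 0.016 and 0.028 m and angle between the y axis of carton6 and the y axis of tray_lane, either way round below 0.14 rad) or (x of carton6 in the frame of tray_lane between -0.011 and 0.011 m and y of carton6 in the frame of tray_lane between 0.0335 and 0.0615 m and z of carton6 in the frame of tray_lane between 0.016 and 0.028 m and angle between the y axis of carton6 and the y axis of tray_lane, either way round below 0.14 rad) or (x of carton6 in the frame of tray_lane between -0.011 and 0.011 m and y of carton6 in the frame of tray_lane between -0.014 and 0.014 m and z of carton6 in the frame of tray_lane between 0.038 and 0.05 m and angle between the y axis of carton6 and the y axis of tray_lane, either way round below 0.14 rad)) and ((horizontal distance between vial_a and ring_left below 0.007 m and z of vial_a in the frame of ring_left between -0.004 and 0.004 m) or (horizontal distance between vial_a and ring_right below 0.007 m and z of vial_a in the frame of ring_right between -0.004 and 0.004 m)) and ((horizontal distance between vial_b and ring_left below 0.007 m and z of vial_b in the frame of ring_left between -0.004 and 0.004 m) or (horizontal distance between vial_b and ring_right below 0.007 m and z of vial_b in the frame of ring_right between -0.004 and 0.004 m))); the robot touches nothing.
Of carton1, carton2, carton3, carton4, carton5, carton6 only 4 to 6 are there at a start; the rules pass over those that are not, and their reading is None.
At some moment in a run one of carton1, carton2, carton3, carton4, carton5, carton6 may be knocked a few centimetres aside while the robot is not near it.
Once in a run the grip may slacken for a moment while it holds something.
It also fails if it takes over 210 s, if anything falls off the work surface, if the arm or the gripper's body presses on something with over 40 N, if the wrist force passes 120 N, or if a joint passes its speed limit or range.

## Working session

There is one attempt and no reset: what is moved stays moved. The work goes in short steps, Python scripts to look and compute and a tool call to move; the robot and the scene stay as the last step left them, time stands still between calls to the robot, and variables do not carry over. Pictures are saved under pics/ and viewed, at most 14 in all, crops included, and the job is handed in when it is done.

Besides the shell and the picture viewer there is one more tool, called after "Call:" by a JSON object that holds its "api" and its "payload". send_rows: Moves the arm, as the interface text tells. Its arguments: {"type":"object","properties":{"targets":{"type":"array"},"fingers":{"type":"number"},"newtons":{"type":"number"}},"required":["targets"]}

```bash
mkdir -p pics; ls; python3 - <<'E'
from plant import *
import cv2,numpy as np
np.set_printoptions(precision=4,suppress=True)
s=get_state(); print({k:np.round(v,4) for k,v in s.items()})
for n in ("scene","top"):
    d=snapshot(n); cv2.imwrite(f"pics/{n}0.png",d["img"]); print(n,d["fx"],d["fy"],d["cx"],d["cy"]); print(np.array(d["cam_to_world"]))
d=snapshot("wrist"); print(d["fx"],d["cx"],d["cy"],np.array(d["T_tool_cam"]))
E
```

```text
pics
{'clock': np.float64(0.0), 'q': array([-1.2612,  0.69  , -0.1945,  1.5663,  0.1573,  0.9025, -0.2151]), 'qd': array([-0.0007,  0.0007,  0.0005, -0.0008,  0.0006, -0.0001, -0.0015]), 'joint_torque': array([ -0.0008, -52.7555,  -1.2671, -15.343 ,  -0.0527,   0.0064,
         0.0002]), 'tool_pos': array([0.17  , 0.6007, 0.1984]), 'eef_rot': array([ 0.1374,  0.9905, -0.0009, -0.0001]), 'contact_force': array([0.0004, 0.7243, 0.2397]), 'moment': array([-0.0484, -0.0035,  0.0451]), 'finger_force': np.float64(0.0), 'opening': np.float64(1.0003)}
scene 521.3605897477473 521.3605897477473 320.1085598528807 242.44954997484766
[[ 0.8148 -0.3049  0.4931 -0.0995]
 [-0.5792 -0.3916  0.715  -0.6042]
 [-0.0249 -0.8682 -0.4957  0.6447]
 [ 0.      0.      0.      1.    ]]
top 576.562111213993 576.562111213993 323.7378379915238 237.03594035143115
[[ 0.021  -0.9805  0.1956  0.2845]
 [-0.9998 -0.0205  0.0043  0.2409]
 [-0.0002 -0.1957 -0.9807  1.2693]
 [ 0.      0.      0.      1.    ]]
410.021481054119 313.32937975795403 232.34402918853226 [[-0.     -0.9492 -0.3148  0.0823]
 [ 1.      0.0002 -0.0007  0.0009]
 [ 0.0007 -0.3148  0.9492 -0.1849]
 [ 0.      0.      0.      1.    ]]
```

View pics/top0.png

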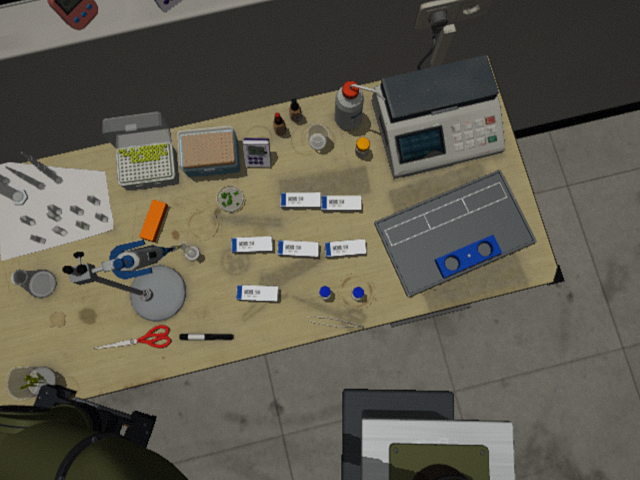

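View pics/scene0.png

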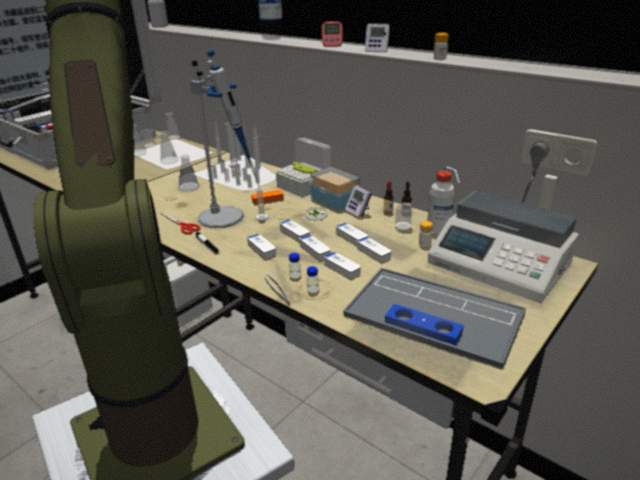

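The top view shows six white cartons at (301,200), (341,203), (252,244), (299,249), (346,248) and (259,293). The orange lookalike is at (153,221) and is excluded. The two blue-capped vials are at (326,293) and (358,294), the petri dish is at (231,198), and the tray's outlines are near (447,210) with the block near (469,257). I'll measure these next.

```bash
cat > h.py <<'E'
from plant import *
import cv2,numpy as np
from scipy.spatial.transform import Rotation as R
np.set_printoptions(precision=4,suppress=True)
def cam(n):
    s=get_state(); d=snapshot(n)
    if n=="wrist":
        T=np.eye(4);T[:3,:3]=R.from_quat(s["eef_rot"]).as_matrix();T[:3,3]=s["tool_pos"]
        d["cam_to_world"]=T@np.array(d["T_tool_cam"])
    return d
def ray(d,uv,z):
    uv=np.atleast_2d(np.asarray(uv,float)); T=np.array(d["cam_to_world"])
    v=np.c_[(uv[:,0]-d["cx"])/d["fx"],(uv[:,1]-d["cy"])/d["fy"],np.ones(len(uv))]@T[:3,:3].T
    return T[:3,3]+v*((z-T[2,3])/v[:,2])[:,None]
def proj(d,P):
    T=np.linalg.inv(np.array(d["cam_to_world"])); p=np.atleast_2d(P)@T[:3,:3].T+T[:3,3]
    return np.c_[p[:,0]/p[:,2]*d["fx"]+d["cx"],p[:,1]/p[:,2]*d["fy"]+d["cy"]]
def blobs(m,amin,amax=1e9):
    c,_=cv2.findContours(m.astype(np.uint8)*255,cv2.RETR_EXTERNAL,cv2.CHAIN_APPROX_NONE)
    return [k for k in c if amin<=cv2.contourArea(k)<=amax]
def rect(d,c,z):
    "centre xy, long side, short side, yaw of long axis from world y, by rays onto plane z"
    P=ray(d,c.reshape(-1,2),z)[:,:2]
    (cx,cy),(w,h),a=cv2.minAreaRect((P*1000).astype(np.float32))
    b=cv2.boxPoints(((cx,cy),(w,h),a)); e=[b[1]-b[0],b[2]-b[1]]
    l=max(e,key=np.linalg.norm); l=l*np.sign(l[1])
    return np.array([cx/1000,cy/1000,max(w,h),min(w,h),np.arctan2(-l[0],l[1])])
def hsv(d): return cv2.cvtColor(d["img"],cv2.COLOR_BGR2HSV)
def masks(d):
    H=hsv(d); h,s,v=H[...,0],H[...,1],H[...,2]
    return (v>165)&(s<45), (h>105)&(h<130)&(s>120)&(v>50)
E
python3 - <<'E'
from h import *
d=cam("top"); w,b=masks(d)
print("white");
for c in blobs(w,40,3000):
    x,y,ww,hh=cv2.boundingRect(c)
    if 100<y<320 and 180<x<540: print((x+ww//2,y+hh//2),cv2.contourArea(c),rect(d,c,.022))
print("blue")
for c in blobs(b,20,6000):
    x,y,ww,hh=cv2.boundingRect(c); print((x+ww//2,y+hh//2),cv2.contourArea(c),rect(d,c,.028))
print("outline px vs v"); 
H=hsv(d); print(H[212,440:452],H[198,470:480])
E
```

```text
white
(260, 293) 447.0 [ 0.4085  0.3834 76.4576 30.941  -0.0174]
(300, 248) 437.5 [ 0.5087  0.2981 76.1773 31.5015 -0.0196]
(348, 247) 435.5 [ 0.5124  0.1939 76.4137 31.3379  0.1092]
(254, 243) 428.0 [ 0.5162  0.3996 74.9944 30.9338  0.0602]
(344, 202) 396.0 [ 0.6141  0.2039 73.873  27.66    0.0209]
(303, 199) 397.0 [ 0.6202  0.2958 73.9238 30.0424  0.0226]
blue
(358, 292) 78.0 [ 0.413   0.1701 21.4617 21.214   0.7997]
(325, 291) 75.5 [ 0.4137  0.2412 21.5728 21.5564 -1.5498]
(239, 293) 41.5 [ 0.4066  0.4263 28.1496  8.6292 -1.5218]
(132, 267) 291.5 [ 0.4571  0.6621 80.58   48.2478  0.0209]
(328, 249) 37.5 [ 0.5059  0.2374 26.7263  9.1292 -1.4523]
(280, 247) 37.5 [ 0.508   0.3416 26.7446  8.7415 -1.5357]
(127, 250) 183.5 [ 0.5003  0.6799 80.0041 21.629   0.4885]
(234, 245) 35.0 [ 0.5103  0.4435 26.8615  6.579  -1.5197]
(468, 256) 1249.0 [  0.4973  -0.0699 142.0992  45.0855   0.4243]
(324, 202) 31.5 [ 0.6116  0.2475 22.9392  8.9047 -1.5499]
(283, 199) 32.5 [ 0.6165  0.3388 23.1074  8.9136 -1.5367]
outline px vs v
[[100   9  87]
 [105   6  85]
 [130   9  89]
 [ 83  12  88]
 [105  11  90]
 [105  16  93]
 [ 90   3  87]
 [105   6  89]
 [ 15   6  89]
 [ 85  17  92]
 [ 90   6  90]
 [ 80   8  90]] [[ 94  21  84]
 [ 80  18  87]
 [ 80   9  87]
 [ 84  15  87]
 [ 90   3  88]
 [ 80   9  85]
 [120   9  89]
 [ 90   9  87]
 [ 90   9  85]
 [ 90   9  83]]
```

```bash
python3 - <<'E'
from h import *
d=cam("top"); H=hsv(d)
m=(H[...,2]>112)&(H[...,1]<60)
poly=np.array([[380,225],[498,176],[530,232],[412,290]]); pm=np.zeros(m.shape,np.uint8); cv2.fillConvexPoly(pm,poly,1)
m&=pm>0
pts=np.argwhere(m)[:,::-1]; 
m2=cv2.morphologyEx(m.astype(np.uint8),cv2.MORPH_CLOSE,np.ones((3,3)))
for c in blobs(m2>0,100): print(cv2.boundingRect(c),rect(d,c,.01))
w,b=masks(d)
for c in blobs(b,60,100): print("vial",rect(d,c,.053)[:2])
cv2.imwrite("pics/crop1.png",cv2.resize(d["img"][60:300,330:570],None,fx=2.5,fy=2.5,interpolation=cv2.INTER_CUBIC))
e=cam("scene"); cv2.imwrite("pics/crop2.png",cv2.resize(e["img"][170:370,330:610],None,fx=2.8,fy=2.8,interpolation=cv2.INTER_CUBIC))
E
```

```text
(384, 182, 123, 64) [  0.5959  -0.0259 287.9107  42.1948   0.4223]
vial [0.4104 0.1715]
vial [0.4111 0.2412]
```

View pics/crop1.png

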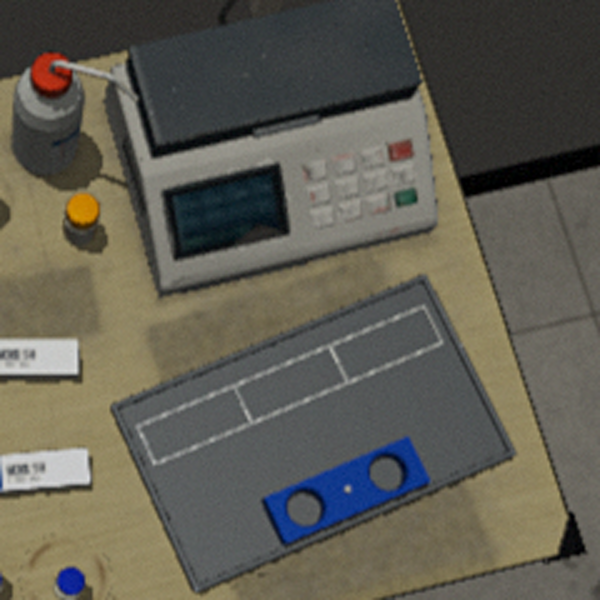

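View pics/crop2.png

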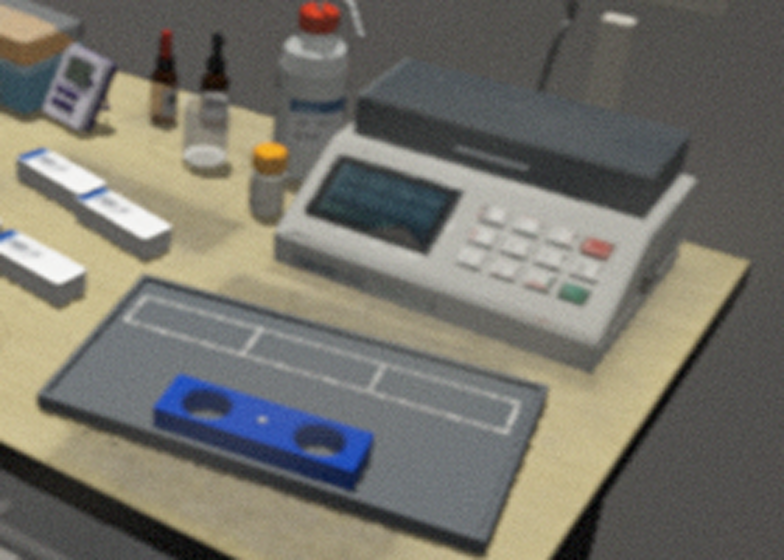

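Crop 1 shows the tray with its outlines centred near (290,385) in the crop and its bores at (305,508) and (388,471). The lamp-like instrument in front of the lane has a low front lip, and crop 2 confirms it clears the gripper body. Next I'll write the carton locator and the row planner.

```bash
cat >> h.py <<'E'
LANE=np.array([.5959,-.0259]); YAW=.4228
XD=np.array([np.cos(YAW),np.sin(YAW)]); YD=np.array([-np.sin(YAW),np.cos(YAW)])
def cartons(d,z=.022,amin=330,amax=900):
    w,b=masks(d); m=cv2.morphologyEx((w|b).astype(np.uint8),cv2.MORPH_CLOSE,np.ones((5,5)))
    m=cv2.morphologyEx(m,cv2.MORPH_OPEN,np.ones((5,5)))
    r=[rect(d,c,z) for c in blobs(m>0,amin,amax)]
    return [k for k in r if 75<k[2]<100 and 24<k[3]<38]
def plan(calls):
    "calls: lists of (x,y,z,angle of tool y from world x); prints rows per call"
    s=get_state(); p=np.array(s["tool_pos"]); M=R.from_quat(s["eef_rot"])
    print("t",s["clock"],"tcp",p,"ang %.3f"%np.arctan2(*M.as_matrix()[[1,0],1]),"f",s["contact_force"],"op %.3f ff %.2f"%(s["opening"],s["finger_force"]),"q",np.array(s["q"]))
    for c in calls:
        print("--")
        for x,y,z,a in c:
            yv=np.array([np.cos(a),np.sin(a),0]); zv=np.array([0,0,-1.])
            G=R.from_matrix(np.c_[np.cross(yv,zv),yv,zv])
            sh=M.inv().apply(np.array([x,y,z])-p)/.3; tu=(M.inv()*G).as_rotvec()/np.pi
            print("[%s],[%s]"%(",".join("%.3f"%k for k in sh),",".join("%.3f"%k for k in tu)))
        p=np.array([x,y,z]); M=G
E
python3 - <<'E'
from h import *
d=cam("top")
for k in cartons(d): print(k)
plan([[(.30,.50,.18,.6)],[(.4085,.388,.12,0.)]])
E
```

```text
[ 0.409   0.3893 84.7391 30.3283  0.0209]
[ 0.5076  0.3026 83.7853 31.2548  0.0209]
[ 0.512   0.199  86.5821 30.9296  0.1132]
[ 0.5156  0.4051 85.9671 31.4402  0.0602]
t 0.35 tcp [0.1702 0.6012 0.199 ] ang 1.295 f [0.6235 0.4377 0.3605] op 0.999 ff 0.00 q [-1.2612  0.6893 -0.1945  1.5655  0.1573  0.9025 -0.2151]
--
[-0.508,-0.207,0.064],[-0.000,0.000,0.221]
--
[-0.512,0.088,0.200],[0.000,0.000,0.191]
```

Call:
{"api": "send_rows", "payload": {"targets": [[[-0.25,-0.1,0.03],[0,0,0.05]],[[-0.508,-0.207,0.064],[0,0,0.11]],[[-0.508,-0.207,0.064],[0,0,0.17]],[[-0.508,-0.207,0.064],[0,0,0.221]]], "fingers": 0.7, "newtons": 15}}

```text
clock: 0.85
tool_pos: [0.3044, 0.4963, 0.1798]
eef_rot: [0.472, 0.882, -0.001, 0.002]
contact_force: [-1.2, -0.1, -0.1]
opening: 0.695
finger_force: 0.0
```

Call:
{"api": "send_rows", "payload": {"targets": [[[-0.2,0.03,0.06],[0,0,0.05]],[[-0.4,0.07,0.15],[0,0,0.11]],[[-0.512,0.088,0.2],[0,0,0.16]],[[-0.512,0.088,0.2],[0,0,0.191]],[[-0.512,0.088,0.2],[0,0,0.191]],[[-0.512,0.088,0.2],[0,0,0.191]]]}}

```text
clock: 1.6
tool_pos: [0.408, 0.3893, 0.1202]
eef_rot: [0.706, 0.708, 0.0, -0.0]
contact_force: [0.0, -0.6, 0.3]
opening: 0.701
finger_force: 0.0
```

```bash
python3 - <<'E'
from h import *
d=cam("wrist"); cv2.imwrite("pics/w1.png",d["img"])
print(proj(d,[[.409,.389,.022],[.17,0,0]]))
for k in cartons(d,.022,2000,60000): print(k)
print("top"); 
for k in cartons(cam("top")): print(k)
plan([[(.409,.389,.005,.02)]])
E
```

```text
[[314.7246 218.1898]
 [ 89.2074 561.072 ]]
[ 0.5166  0.408  89.323  31.5094  0.0575]
top
[ 0.5082  0.3043 88.6797 32.6726 -0.0233]
[ 0.5114  0.1987 86.7581 32.8143  0.1056]
t 1.7 tcp [0.408  0.3892 0.1203] ang 0.003 f [ 0.2289 -0.0696  0.4524] op 0.695 ff 0.00 q [-0.9129  0.7207  0.1182  1.8386 -0.1415  0.5897 -0.7029]
--
[-0.001,0.003,0.384],[0.000,-0.000,-0.005]
```

View pics/w1.png

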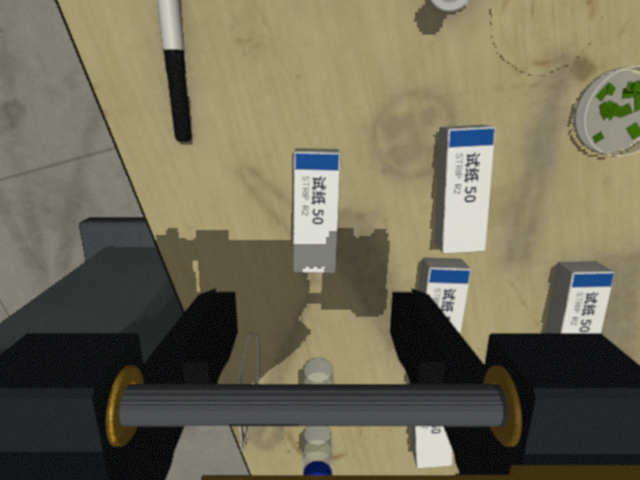

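The wrist view shows carton A right under the gripper. Its top face spans columns 293–339 and rows 150–272, so it lies about 3 mm to the left of the top-camera estimate. The pen, petri dish and neighbouring cartons are all clear, so I'll grasp it.

Call:
{"api": "send_rows", "payload": {"targets": [[[0.011,0.003,0.15],[0,0,0]],[[0.011,0.003,0.28],[0,0,0]],[[0.011,0.003,0.35],[0,0,0]],[[0.011,0.003,0.391],[0,0,0]],[[0.011,0.003,0.391],[0,0,0]]]}}

```text
clock: 2.33
tool_pos: [0.4091, 0.3918, 0.0024]
eef_rot: [0.707, 0.708, -0.0, -0.0]
contact_force: [0.5, -0.4, 0.8]
opening: 0.697
finger_force: 0.0
```

Call:
{"api": "send_rows", "payload": {"targets": [[[0,0,0],[0,0,0]],[[0,0,0],[0,0,0]],[[0,0,0],[0,0,0]],[[0,0,0],[0,0,0]]], "fingers": 0.2, "newtons": 20}}

```text
clock: 2.82
tool_pos: [0.4095, 0.3918, 0.0031]
eef_rot: [0.707, 0.707, 0.0, -0.0]
contact_force: [-0.1, -0.2, 0.1]
opening: 0.267
finger_force: 0.0
```

Call:
{"api": "send_rows", "payload": {"targets": [[[0,0,-0.05],[0,0,0]],[[0,0,-0.2],[0,0,0]],[[0,0,-0.4],[0,0,0]]]}}

```text
clock: 3.2
tool_pos: [0.4087, 0.391, 0.124]
eef_rot: [0.707, 0.707, -0.001, -0.0]
contact_force: [0.0, 0.5, 0.2]
opening: 0.203
finger_force: 0.0
```

```bash
python3 - <<'E'
from h import *
d=cam("wrist"); cv2.imwrite("pics/w2.png",d["img"])
for k in cartons(d,.105,2000,90000): print(k)
for k in cartons(cam("top")): print(k)
L=LANE-.095*YD; print(L)
plan([[(.50,.15,.13,.2)],[(*L,.13,YAW)]])
E
```

```text
[ 0.5082  0.3043 88.6797 32.7695 -0.0233]
[ 0.5114  0.1988 86.8155 32.9455  0.1128]
[ 0.6349 -0.1125]
t 3.3 tcp [0.413  0.3946 0.1294] ang -0.000 f [2.2764 1.1752 0.4858] op 0.200 ff 0.00 q [-0.9181  0.7105  0.1262  1.823  -0.1442  0.6043 -0.7044]
--
[-0.815,0.290,-0.007],[0.003,-0.003,-0.064]
--
[-0.947,0.267,0.000],[0.000,0.000,-0.071]
```

View pics/w2.png

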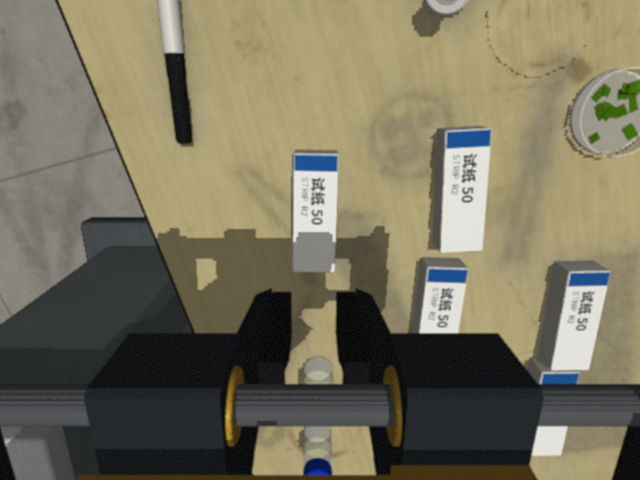

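The grip missed: the fingers closed to 0.2 and the carton stayed at rows 150–272. The fingertips appear to end around v≈290, while the reported TCP should project to v≈273. I'll take a brightened crop to see where the tips really are.

```bash
python3 - <<'E'
from h import *
a=cv2.imread("pics/w1.png")[220:400,180:450]; b=cv2.imread("pics/w2.png")[220:400,180:450]
g=lambda i: cv2.resize((255*(i/255.)**.4).astype(np.uint8),None,fx=1.45*1.0,fy=1.45,interpolation=cv2.INTER_CUBIC)
cv2.imwrite("pics/c3.png",np.hstack([g(a),g(b)])); print(get_state()["tool_pos"],get_state()["tool_pos"])
E
```

```text
[0.413  0.3946 0.1294] [0.413  0.3946 0.1294]
```

View pics/c3.png

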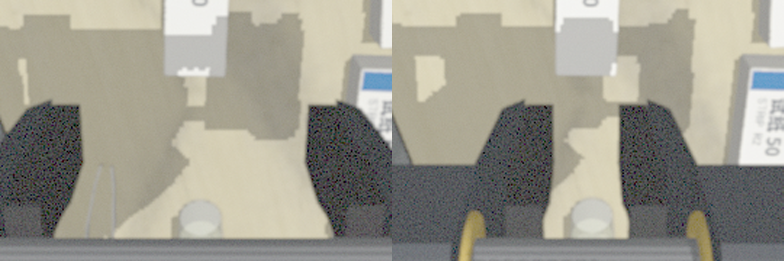

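Call:
{"api": "send_rows", "payload": {"targets": [[[0,0,0.1],[0,0,0]],[[0,0,0.25],[0,0,0]],[[0,0,0.35],[0,0,0]],[[0,0,0.4],[0,0,0]],[[0,0,0.4],[0,0,0]],[[0,0,0.4],[0,0,0]]], "fingers": 0.7}}

```text
clock: 4.05
tool_pos: [0.4102, 0.3923, 0.0039]
eef_rot: [0.707, 0.707, 0.001, 0.0]
contact_force: [0.4, 0.0, -0.0]
opening: 0.699
finger_force: 0.0
```

```bash
python3 - <<'E'
from h import *
s=get_state(); print(s["clock"],s["tool_pos"],s["opening"],s["contact_force"])
a=cam("wrist"); b=cam("scene"); p=proj(b,[s["tool_pos"]])[0]; print(p,proj(a,[s["tool_pos"]]))
s=get_state(); print(s["clock"],s["tool_pos"])
x,y=int(p[0]),int(p[1]); c=b["img"][y-75:y+75,x-75:x+75]
w=a["img"]
cv2.imwrite("pics/c4.png",np.hstack([cv2.resize(c,(400,400),interpolation=cv2.INTER_CUBIC),cv2.resize(w[130:430,170:470],(400,400))]))
E
```

```text
4.05 [0.4102 0.3923 0.0039] 0.6986554147470515 [ 0.4217  0.0399 -0.0205]
[260.7626 246.8442] [[313.3204 273.8558]]
4.15 [0.4101 0.3923 0.004 ]
```

View pics/c4.png

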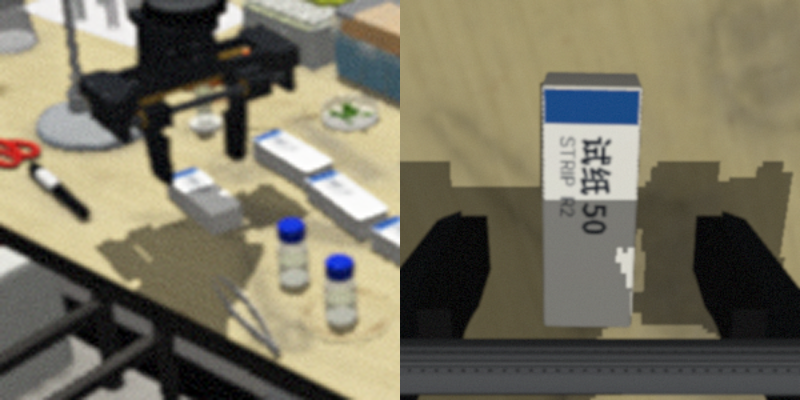

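The scene crop shows the fingertips hovering about 40 mm above the table although the reported TCP z is 4 mm. Parallax on the finger gap agrees: real tips ≈ TCP − 40 mm along the tool. I'll go down in small steps and watch the force.

Call:
{"api": "send_rows", "payload": {"targets": [[[0,0,0.03],[0,0,0]],[[0,0,0.06],[0,0,0]],[[0,0,0.09],[0,0,0]],[[0,0,0.1],[0,0,0]],[[0,0,0.1],[0,0,0]]]}}

```text
clock: 4.78
tool_pos: [0.4093, 0.3915, -0.0277]
eef_rot: [0.707, 0.707, -0.0, 0.0]
contact_force: [0.3, 0.3, -0.2]
opening: 0.702
finger_force: 0.0
```

Call:
{"api": "send_rows", "payload": {"targets": [[[0,0,0.01],[0,0,0]],[[0,0,0.015],[0,0,0]],[[0,0,0.02],[0,0,0]]]}}

```text
clock: 5.15
tool_pos: [0.4095, 0.3918, -0.0333]
eef_rot: [0.707, 0.707, 0.0, -0.0]
contact_force: [0.2, -0.1, 0.6]
opening: 0.7
finger_force: 0.0
```

Call:
{"api": "send_rows", "payload": {"targets": [[[0,0,0],[0,0,0]],[[0,0,0],[0,0,0]],[[0,0,0],[0,0,0]],[[0,0,0],[0,0,0]],[[0,0,0],[0,0,0]]], "fingers": 0.2, "newtons": 20}}

```text
clock: 5.78
tool_pos: [0.4094, 0.3917, -0.0332]
eef_rot: [0.707, 0.707, 0.0, -0.0]
contact_force: [0.7, -0.0, 0.6]
opening: 0.358
finger_force: 19.9
```

The grip holds: opening 0.358 (31.5 mm) at 19.9 N, with TCP z −0.033. I'll lift and check.

Call:
{"api": "send_rows", "payload": {"targets": [[[0,0,-0.05],[0,0,0]],[[0,0,-0.2],[0,0,0]],[[0,0,-0.4],[0,0,0]],[[0,0,-0.4],[0,0,0]],[[0,0,-0.4],[0,0,0]]]}}

```text
clock: 6.4
tool_pos: [0.4092, 0.3917, 0.0873]
eef_rot: [0.707, 0.707, 0.0, -0.0]
contact_force: [-0.8, -0.9, 0.2]
opening: 0.367
finger_force: 19.9
```

```bash
cat >> h.py <<'E'
def held(dz=.0552):
    "carton held: offset of its centre from the TCP along tool x,y (mm); extent along tool x from the column of the carton"
    s=get_state(); d=cam("wrist"); H=hsv(d); z=s["tool_pos"][2]+dz
    M=R.from_quat(s["eef_rot"]).as_matrix()
    b=((H[...,0]>105)&(H[...,0]<130)&(H[...,1]>120)&(H[...,2]>40)); b[:, :220]=0; b[:, 420:]=0; b[330:]=0
    for c in blobs(b,300):
        P=(ray(d,c.reshape(-1,2),z)-s["tool_pos"])@M*1000
        print("blue px",cv2.boundingRect(c),"tool x",P[:,0].min(),P[:,0].max(),"y",P[:,1].min(),P[:,1].max())
    return d
E
python3 - <<'E'
from h import *
s=get_state(); print(s["opening"],s["finger_force"])
d=held(); cv2.imwrite("pics/w5.png",d["img"])
L=LANE-.095*YD; print(L)
plan([[(.52,.15,.09,.2)],[(*L,.09,YAW)]])
E
```

```text
0.36727861377245963 19.906472861766815
blue px (271, 222, 89, 31) tool x 32.8485753190975 43.471883607502875 y -14.097928731683615 15.192028193020864
[ 0.6349 -0.1125]
t 6.45 tcp [0.4087 0.3912 0.0864] ang 0.001 f [-1.003   0.7447  0.9864] op 0.361 ff 19.91 q [-0.9094  0.7763  0.1104  1.8526 -0.1559  0.5223 -0.6941]
--
[-0.804,0.370,-0.012],[-0.000,0.000,-0.063]
--
[-0.934,0.201,0.000],[0.000,0.000,-0.071]
```

Call:
{"api": "send_rows", "payload": {"targets": [[[-0.2,0.092,-0.01],[0,0,-0.02]],[[-0.4,0.185,-0.01],[0,0,-0.04]],[[-0.6,0.277,-0.01],[0,0,-0.06]],[[-0.804,0.37,-0.012],[0,0,-0.063]]]}}

```text
clock: 6.95
tool_pos: [0.5136, 0.1626, 0.0887]
eef_rot: [0.633, 0.774, -0.001, -0.001]
contact_force: [0.6, -1.4, 0.2]
opening: 0.363
finger_force: 19.9
```

Call:
{"api": "send_rows", "payload": {"targets": [[[-0.2,0.043,0],[0,0,-0.02]],[[-0.4,0.086,0],[0,0,-0.04]],[[-0.6,0.129,0],[0,0,-0.06]],[[-0.8,0.172,0],[0,0,-0.071]],[[-0.934,0.201,0],[0,0,-0.071]],[[-0.934,0.201,0],[0,0,-0.071]],[[-0.934,0.201,0],[0,0,-0.071]]]}}

```text
clock: 7.82
tool_pos: [0.6272, -0.0966, 0.0887]
eef_rot: [0.543, 0.84, -0.0, -0.002]
contact_force: [-0.4, 0.2, -0.7]
opening: 0.36
finger_force: 19.9
```

```bash
python3 - <<'E'
from h import *
L=LANE-.095*YD
plan([[(*L,.09,YAW)]])
d=held(); cv2.imwrite("pics/w6.png",d["img"])
print(cam("top")["img"].shape)
lp=[np.r_[LANE+a*XD/1000+b*YD/1000,.01] for a in(-18.5,18.5) for b in(-142.5,-47.5,47.5,142.5)]
print(proj(d,lp))
E
```

```text
t 7.825 tcp [ 0.6272 -0.0966  0.0887] ang 0.422 f [-0.3812  0.1757 -0.7354] op 0.360 ff 19.91 q [ 0.1646  0.8399 -0.1536  1.6243  0.1764  0.6941  0.3476]
--
[-0.059,0.002,-0.004],[-0.001,-0.001,-0.000]
blue px (271, 222, 89, 31) tool x 32.741108462793505 43.35594277935495 y -13.776700263508639 15.55515617633554
(480, 640, 3)
[[ 288.2752  311.9555]
 [ 285.4368  182.2983]
 [ 281.8885   20.2105]
 [ 277.3257 -188.2143]
 [ 339.3925  312.0041]
 [ 342.2373  182.3064]
 [ 345.794    20.1552]
 [ 350.3679 -188.3724]]
```

View pics/w6.png

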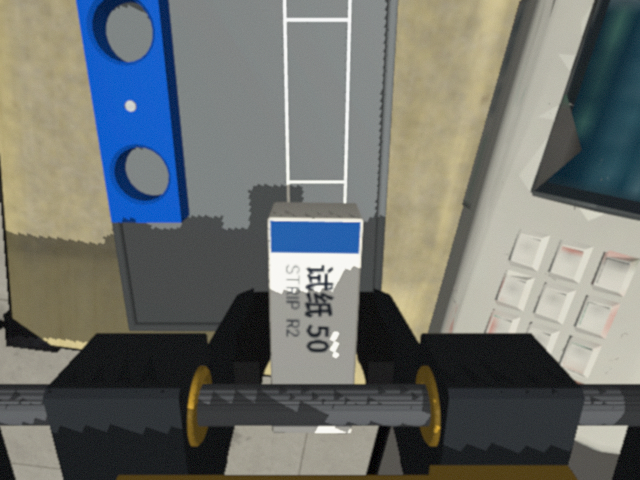

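The wrist view shows the outline dividers at v=182 (u 287–346) and v=20 (u 285–350), about 1.7 mm farther along tray +x than the top camera gives. The held carton sits at u 269–361, level with the row. I'll place it in the right outline.

Call:
{"api": "send_rows", "payload": {"targets": [[[-0.03,0.003,0],[0,0,0]],[[-0.056,0.005,0],[0,0,0]],[[-0.056,0.005,0.1],[0,0,0]],[[-0.056,0.005,0.2],[0,0,0]],[[-0.056,0.005,0.28],[0,0,0]],[[-0.056,0.005,0.33],[0,0,0]],[[-0.056,0.005,0.35],[0,0,0]],[[-0.056,0.005,0.35],[0,0,0]]]}}

```text
clock: 8.93
tool_pos: [0.637, -0.1129, -0.0146]
eef_rot: [0.543, 0.839, 0.0, 0.0]
contact_force: [0.3, -0.6, -0.4]
opening: 0.364
finger_force: 19.9
```

```bash
sed -i 's/^LANE=.*\]);/LANE=np.array([.5970,-.0254]);/' h.py; python3 - <<'E'
from h import *
L=LANE-.095*YD+.001*YD
plan([[(*L,-.0225,YAW)]])
E
```

```text
t 8.925 tcp [ 0.637  -0.1129 -0.0146] ang 0.422 f [ 0.3422 -0.6487 -0.4325] op 0.364 ff 19.91 q [ 0.1712  1.0017 -0.1255  1.6185  0.2086  0.5341  0.3448]
--
[0.007,-0.002,0.026],[0.000,0.000,-0.000]
```

Call:
{"api": "send_rows", "payload": {"targets": [[[0.007,-0.002,0.013],[0,0,0]],[[0.007,-0.002,0.026],[0,0,0]],[[0.007,-0.002,0.028],[0,0,0]],[[0.007,-0.002,0.028],[0,0,0]]]}}

```text
clock: 9.43
tool_pos: [0.6354, -0.1111, -0.0231]
eef_rot: [0.543, 0.839, 0.0, 0.0]
contact_force: [0.6, 0.8, -1.1]
opening: 0.36
finger_force: 19.9
```

Call:
{"api": "send_rows", "payload": {"targets": [[[0,0,0],[0,0,0]],[[0,0,0],[0,0,0]],[[0,0,0],[0,0,0]]], "fingers": 0.55}}

```text
clock: 9.8
tool_pos: [0.6354, -0.1111, -0.0232]
eef_rot: [0.543, 0.839, 0.0, 0.0]
contact_force: [-0.0, -0.6, -0.3]
opening: 0.551
finger_force: 0.0
```

Call:
{"api": "send_rows", "payload": {"targets": [[[0,0,-0.1],[0,0,0]],[[0,0,-0.25],[0,0,0]],[[0,0,-0.4],[0,0,0]],[[0,0,-0.4],[0,0,0]]]}}

```text
clock: 10.3
tool_pos: [0.6384, -0.1115, 0.1007]
eef_rot: [0.544, 0.839, 0.002, 0.004]
contact_force: [-0.2, -0.2, -0.4]
opening: 0.551
finger_force: 0.0
```

```bash
python3 - <<'E'
from h import *
s=get_state(); M=R.from_quat(s["eef_rot"]).as_matrix()
d=cam("wrist"); cv2.imwrite("pics/w7.png",d["img"])
for k in cartons(d,.032,2000,60000):
    r=k[:2]-LANE; print("wrist tray frame",r@XD*1000,r@YD*1000,k[2:])
H=hsv(d); b=(H[...,0]>105)&(H[...,0]<130)&(H[...,1]>120)&(H[...,2]>40)
for c in blobs(b,200): 
    k=rect(d,c,.032); r=k[:2]-LANE; print("blue",cv2.boundingRect(c),r@XD*1000,r@YD*1000,k[2:])
t=cam("top")
for k in cartons(t): print(k)
plan([[(.60,.10,.09,.3)],[(.5166,.408,.09,.0575)]])
E
```

```text
blue (287, 161, 46, 17) 0.925631446225047 -55.792604991335445 [28.0478  9.9435 -1.1508]
blue (77, 0, 107, 191) -102.0796627461834 -15.799041551116764 [105.7484  48.1437   0.4224]
[ 0.5082  0.3025 85.0854 32.5756 -0.0233]
[ 0.5116  0.1987 86.7546 32.8194  0.1052]
[ 0.5156  0.405  86.1641 32.3579  0.0585]
t 10.4 tcp [ 0.6352 -0.1112  0.0969] ang 0.422 f [-0.6474  0.6352 -0.5518] op 0.547 ff 0.00 q [ 0.1866  0.8392 -0.1582  1.5898  0.1774  0.7265  0.3688]
--
[0.690,0.181,0.023],[0.000,0.000,0.039]
--
[1.063,0.038,0.000],[0.000,0.000,0.077]
```

The first carton is in the right outline: the blue end measures x +0.9 mm and its outer edge is at y −51 mm, so the centre is about −95 mm. Next is the carton at (0.5166, 0.408).

Call:
{"api": "send_rows", "payload": {"targets": [[[0.17,0.045,0.01],[0,0,0.02]],[[0.35,0.09,0.02],[0,0,0.039]],[[0.52,0.135,0.023],[0,0,0.039]],[[0.69,0.181,0.023],[0,0,0.039]]], "fingers": 0.6}}

```text
clock: 10.9
tool_pos: [0.5983, 0.1013, 0.088]
eef_rot: [0.594, 0.805, -0.001, -0.001]
contact_force: [1.1, 0.0, 0.2]
opening: 0.599
finger_force: 0.0
```

Call:
{"api": "send_rows", "payload": {"targets": [[[0.2,0.008,0],[0,0,0.03]],[[0.4,0.015,0],[0,0,0.06]],[[0.6,0.023,0],[0,0,0.077]],[[0.8,0.03,0],[0,0,0.077]],[[1,0.038,0],[0,0,0.077]],[[1,0.038,0],[0,0,0.077]],[[1,0.038,0],[0,0,0.077]],[[1,0.038,0],[0,0,0.077]]]}}

```text
clock: 11.9
tool_pos: [0.5234, 0.3873, 0.0891]
eef_rot: [0.688, 0.726, -0.001, 0.001]
contact_force: [-0.2, -0.0, 0.4]
opening: 0.601
finger_force: 0.0
```

```bash
cat >> h.py <<'E'
def look(z=.022):
    "carton under the gripper in the wrist view: centre from its blue end and the white part beside it"
    s=get_state(); d=cam("wrist"); H=hsv(d); M=R.from_quat(s["eef_rot"]).as_matrix()
    b=(H[...,0]>105)&(H[...,0]<130)&(H[...,1]>120)&(H[...,2]>40)
    w=((H[...,2]>85)&(H[...,1]<45)).astype(np.uint8)
    for c in blobs(b,300):
        k=rect(d,c,z)
        if not(20<k[2]<36 and k[3]<18): continue
        P=ray(d,c.reshape(-1,2),z)[:,:2]; e=k[4]  # long side of band is carton x
        u=np.array([-np.sin(e),np.cos(e)]); v=np.array([u[1],-u[0]])*-1
        v=v if v[1]>0 else -v
        o=(P@v).max(); cu=((P@u).max()+(P@u).min())/2
        ctr=u*cu+v*(o-.0445)
        print("band px",cv2.boundingRect(c),"band",k[2:4],"carton centre",ctr,"yaw %.3f"%np.arctan2(-v[0],v[1]))
    return d
E
python3 - <<'E'
from h import *
d=look(); cv2.imwrite("pics/w8.png",d["img"])
plan([[(.5166,.408,-.033,.0575)]])
E
```

```text
band px (427, 295, 44, 14) band [29.0868  9.977 ] carton centre [0.6211 0.3019] yaw 0.055
band px (270, 283, 43, 16) band [28.3929  9.8593] carton centre [0.5092 0.3043] yaw -0.033
band px (280, 129, 49, 17) band [28.8892  9.4097] carton centre [0.5167 0.4066] yaw 0.054
t 11.95 tcp [0.5235 0.3875 0.0894] ang 0.054 f [-0.0786 -0.4524  0.5533] op 0.597 ff 0.00 q [-0.7403  0.8575  0.0597  1.5776 -0.0673  0.71   -0.5959]
--
[0.070,-0.019,0.408],[-0.000,0.001,-0.001]
```

Call:
{"api": "send_rows", "payload": {"targets": [[[0.04,-0.012,0],[0,0,0]],[[0.066,-0.019,0.05],[0,0,0]],[[0.066,-0.019,0.18],[0,0,0]],[[0.066,-0.019,0.3],[0,0,0]],[[0.066,-0.019,0.37],[0,0,0]],[[0.066,-0.019,0.406],[0,0,0]],[[0.066,-0.019,0.406],[0,0,0]]]}}

```text
clock: 12.82
tool_pos: [0.5157, 0.4095, -0.0322]
eef_rot: [0.687, 0.727, -0.0, -0.0]
contact_force: [-1.1, -0.6, -0.2]
opening: 0.598
finger_force: 0.0
```

Call:
{"api": "send_rows", "payload": {"targets": [[[0,0,0],[0,0,0]],[[0,0,0],[0,0,0]],[[0,0,0],[0,0,0]],[[0,0,0],[0,0,0]]], "fingers": 0.2}}

```text
clock: 13.32
tool_pos: [0.5165, 0.41, -0.0309]
eef_rot: [0.687, 0.727, 0.001, 0.0]
contact_force: [-1.2, 0.1, 5.7]
opening: 0.362
finger_force: 20.0
```

Call:
{"api": "send_rows", "payload": {"targets": [[[0,0,-0.05],[0,0,0]],[[0,0,-0.2],[0,0,0]],[[0,0,-0.4],[0,0,0]],[[0,0,-0.4],[0,0,0]]]}}

```text
clock: 13.82
tool_pos: [0.5193, 0.4119, 0.094]
eef_rot: [0.687, 0.727, 0.005, 0.001]
contact_force: [1.0, 0.5, -1.2]
opening: 0.362
finger_force: 20.0
```

```bash
python3 - <<'E'
from h import *
d=held()
plan([[(.56,.14,.09,.25)],[(*(LANE+.001*YD),.09,YAW)],[(*(LANE+.001*YD),-.018,YAW)]])
E
```

```text
blue px (270, 225, 87, 29) tool x 32.36177703271315 42.3894711419194 y -14.398371778591104 14.380987668371429
t 13.875 tcp [0.5173 0.4106 0.0911] ang 0.057 f [-0.8608 -0.3044 -1.3235] op 0.359 ff 20.00 q [-0.7739  0.8631  0.0632  1.5543 -0.0726  0.7211 -0.6213]
--
[-0.909,0.091,0.001],[0.001,-0.001,-0.061]
--
[-0.561,-0.017,0.000],[0.000,0.000,-0.055]
--
[0.000,0.000,0.360],[0.000,0.000,0.000]
```

Call:
{"api": "send_rows", "payload": {"targets": [[[-0.2,0.02,0],[0,0,-0.02]],[[-0.4,0.04,0],[0,0,-0.04]],[[-0.6,0.06,0],[0,0,-0.061]],[[-0.8,0.08,0.001],[0,0,-0.061]],[[-0.909,0.091,0.001],[0,0,-0.061]]]}}

```text
clock: 14.5
tool_pos: [0.5577, 0.1336, 0.0865]
eef_rot: [0.616, 0.788, -0.002, -0.0]
contact_force: [0.9, 0.6, -0.7]
opening: 0.359
finger_force: 2.0
```

Call:
{"api": "send_rows", "payload": {"targets": [[[-0.2,-0.006,0],[0,0,-0.03]],[[-0.4,-0.012,0],[0,0,-0.055]],[[-0.558,-0.017,0],[0,0,-0.055]],[[-0.558,-0.017,0],[0,0,-0.055]],[[-0.558,-0.017,0],[0,0,-0.055]],[[-0.558,-0.017,0.1],[0,0,-0.055]],[[-0.558,-0.017,0.22],[0,0,-0.055]],[[-0.558,-0.017,0.3],[0,0,-0.055]],[[-0.558,-0.017,0.34],[0,0,-0.055]],[[-0.558,-0.017,0.34],[0,0,-0.055]]]}}

```text
clock: 15.75
tool_pos: [0.5943, -0.0232, -0.0148]
eef_rot: [0.543, 0.84, -0.0, -0.001]
contact_force: [0.3, -0.7, -0.7]
opening: 0.36
finger_force: 20.0
```

```bash
python3 - <<'E'
from h import *
d=held()
plan([[(*(LANE+.002*YD),-.022,YAW)]])
E
```

```text
blue px (270, 225, 87, 29) tool x 32.3812399319438 42.34227071416814 y -14.090795745106059 14.633784463695976
t 15.8 tcp [ 0.595  -0.0236 -0.014 ] ang 0.423 f [-0.195   0.6423 -0.3524] op 0.359 ff 20.00 q [ 0.0205  0.9594 -0.1018  1.785   0.2101  0.4077  0.1916]
--
[-0.001,0.004,0.027],[0.000,-0.000,0.000]
```

Grip force dipped to 2 N mid-carry, but the carton did not shift. Placing it in the middle outline and going back for the next one.

Call:
{"api": "send_rows", "payload": {"targets": [[[-0.001,0.004,0.014],[0,0,0]],[[-0.001,0.004,0.027],[0,0,0]],[[-0.001,0.004,0.029],[0,0,0]],[[-0.001,0.004,0.029],[0,0,0]]]}}

```text
clock: 16.3
tool_pos: [0.5971, -0.0244, -0.0212]
eef_rot: [0.543, 0.839, 0.001, 0.001]
contact_force: [-1.8, 1.0, 10.7]
opening: 0.363
finger_force: 20.0
```

Call:
{"api": "send_rows", "payload": {"targets": [[[0,0,0],[0,0,0]],[[0,0,0],[0,0,0]],[[0,0,0],[0,0,0]]], "fingers": 0.55}}

```text
clock: 16.68
tool_pos: [0.5961, -0.0246, -0.0231]
eef_rot: [0.544, 0.839, -0.0, -0.0]
contact_force: [-0.5, -0.6, 0.8]
opening: 0.551
finger_force: 0.0
```

Call:
{"api": "send_rows", "payload": {"targets": [[[0,0,-0.1],[0,0,0]],[[0,0,-0.25],[0,0,0]],[[0,0,-0.37],[0,0,0]],[[0,0,-0.37],[0,0,0]]]}}

```text
clock: 17.18
tool_pos: [0.5984, -0.0246, 0.0907]
eef_rot: [0.544, 0.839, 0.002, 0.002]
contact_force: [0.4, -0.0, -1.1]
opening: 0.55
finger_force: 0.0
```

```bash
python3 - <<'E'
from h import *
d=look(.032); cv2.imwrite("pics/w9.png",d["img"])
print("lane",LANE,LANE-.095*YD)
for k in cartons(cam("top")): print(k)
plan([[(.5092,.305,.09,-.033)]])
E
```

```text
band px (291, 308, 42, 13) band [27.6506  9.0981] carton centre [ 0.637  -0.1124] yaw 0.418
band px (287, 168, 48, 17) band [28.3116  9.6591] carton centre [ 0.5983 -0.0271] yaw 0.420
lane [ 0.597  -0.0254] [ 0.636 -0.112]
[ 0.5082  0.3032 86.5114 32.7354 -0.0253]
[ 0.5114  0.1987 86.7581 32.8143  0.1056]
t 17.275 tcp [ 0.5958 -0.0246  0.0878] ang 0.422 f [-0.0752  0.2831 -1.0707] op 0.555 ff 0.00 q [ 0.0454  0.7991 -0.1427  1.7508  0.1803  0.6049  0.2183]
--
[1.121,0.186,-0.007],[-0.000,-0.000,0.145]
```

Call:
{"api": "send_rows", "payload": {"targets": [[[0.18,0.03,0],[0,0,0]],[[0.36,0.06,0],[0,0,0]],[[0.54,0.09,0],[0,0,0]],[[0.7,0.116,0],[0,0,0]]], "fingers": 0.6}}

```text
clock: 17.77
tool_pos: [0.5401, 0.1831, 0.0864]
eef_rot: [0.543, 0.84, -0.001, -0.001]
contact_force: [0.2, 0.2, 0.4]
opening: 0.6
finger_force: 0.0
```

Call:
{"api": "send_rows", "payload": {"targets": [[[0.18,0.03,0],[0,0,0.05]],[[0.35,0.06,0],[0,0,0.1]],[[0.421,0.07,-0.007],[0,0,0.145]],[[0.421,0.07,-0.007],[0,0,0.145]],[[0.421,0.07,-0.007],[0,0,0.145]],[[0.421,0.07,-0.007],[0,0,0.145]]]}}

```text
clock: 18.52
tool_pos: [0.5101, 0.3027, 0.0898]
eef_rot: [0.72, 0.694, -0.001, 0.0]
contact_force: [-0.0, 0.3, -0.1]
opening: 0.604
finger_force: 0.0
```

```bash
python3 - <<'E'
from h import *
d=look()
plan([[(.5092,.3048,-.032,-.033)]])
E
```

```text
band px (293, 309, 43, 17) band [28.5755  9.8001] carton centre [0.5129 0.2001] yaw 0.114
band px (448, 292, 42, 14) band [28.3917  9.6597] carton centre [0.6152 0.2102] yaw 0.013
band px (289, 159, 47, 17) band [28.5244  9.8785] carton centre [0.5093 0.3045] yaw -0.036
band px (465, 156, 48, 19) band [28.7096 10.0562] carton centre [0.6203 0.3017] yaw 0.024
t 18.575 tcp [0.5101 0.3031 0.09  ] ang -0.036 f [ 0.3252  0.2904 -0.2883] op 0.603 ff 0.00 q [-0.6523  0.7943  0.0668  1.7652 -0.0851  0.5856 -0.5702]
--
[0.006,-0.003,0.407],[-0.000,0.000,-0.001]
```

Call:
{"api": "send_rows", "payload": {"targets": [[[0.006,-0.003,0.1],[0,0,0]],[[0.006,-0.003,0.25],[0,0,0]],[[0.006,-0.003,0.36],[0,0,0]],[[0.006,-0.003,0.405],[0,0,0]],[[0.006,-0.003,0.405],[0,0,0]]]}}

```text
clock: 19.2
tool_pos: [0.5087, 0.3063, -0.0316]
eef_rot: [0.719, 0.695, -0.0, -0.0]
contact_force: [0.1, 0.4, 1.4]
opening: 0.597
finger_force: 0.0
```

Call:
{"api": "send_rows", "payload": {"targets": [[[0,0,0],[0,0,0]],[[0,0,0],[0,0,0]],[[0,0,0],[0,0,0]],[[0,0,0],[0,0,0]]], "fingers": 0.2}}

```text
clock: 19.7
tool_pos: [0.5094, 0.3075, -0.0301]
eef_rot: [0.719, 0.695, 0.001, 0.0]
contact_force: [-0.0, -0.8, 6.7]
opening: 0.363
finger_force: 20.0
```

Call:
{"api": "send_rows", "payload": {"targets": [[[0,0,-0.05],[0,0,0]],[[0,0,-0.2],[0,0,0]],[[0,0,-0.4],[0,0,0]],[[0,0,-0.4],[0,0,0]]]}}

```text
clock: 20.2
tool_pos: [0.5119, 0.3089, 0.094]
eef_rot: [0.719, 0.695, 0.005, 0.001]
contact_force: [0.5, -0.4, -1.3]
opening: 0.363
finger_force: 20.0
```

Call:
{"api": "send_rows", "payload": {"targets": [[[-0.18,0.04,0],[0,0,-0.03]],[[-0.36,0.08,0],[0,0,-0.06]],[[-0.54,0.12,0],[0,0,-0.1]],[[-0.72,0.17,0],[0,0,-0.146]],[[-0.803,0.19,0],[0,0,-0.146]],[[-0.803,0.19,0],[0,0,-0.146]],[[-0.803,0.19,0.15],[0,0,-0.146]],[[-0.803,0.19,0.25],[0,0,-0.146]],[[-0.803,0.19,0.32],[0,0,-0.146]],[[-0.803,0.19,0.34],[0,0,-0.146]],[[-0.803,0.19,0.34],[0,0,-0.146]]]}}

```text
clock: 21.58
tool_pos: [0.5571, 0.0658, -0.0133]
eef_rot: [0.541, 0.841, 0.0, -0.0]
contact_force: [-0.9, -0.5, 0.7]
opening: 0.36
finger_force: 20.0
```

```bash
python3 - <<'E'
from h import *
d=held()
plan([[(*(LANE+.096*YD),-.021,YAW)]])
E
```

```text
blue px (270, 224, 86, 29) tool x 32.75580073833703 42.6904293723434 y -14.038400746335865 14.494874802415932
t 21.625 tcp [ 0.5576  0.0654 -0.0128] ang 0.426 f [ 0.0726 -0.1971  0.5087] op 0.362 ff 20.00 q [-0.1541  0.9349 -0.076   1.8919  0.1929  0.321   0.0435]
--
[-0.010,-0.005,0.027],[0.000,-0.000,0.001]
```

Call:
{"api": "send_rows", "payload": {"targets": [[[-0.008,-0.005,0.014],[0,0,0.001]],[[-0.008,-0.005,0.024],[0,0,0.001]],[[-0.008,-0.005,0.028],[0,0,0.001]],[[-0.008,-0.005,0.028],[0,0,0.001]]]}}

```text
clock: 22.12
tool_pos: [0.5574, 0.061, -0.0202]
eef_rot: [0.544, 0.839, 0.0, 0.001]
contact_force: [-2.6, -0.6, 13.1]
opening: 0.364
finger_force: 20.0
```

Call:
{"api": "send_rows", "payload": {"targets": [[[0,0,0],[0,0,0]],[[0,0,0],[0,0,0]],[[0,0,0],[0,0,0]]], "fingers": 0.55}}

```text
clock: 22.5
tool_pos: [0.557, 0.0615, -0.0219]
eef_rot: [0.543, 0.839, -0.0, -0.0]
contact_force: [1.0, -0.5, -0.1]
opening: 0.553
finger_force: 0.0
```

Call:
{"api": "send_rows", "payload": {"targets": [[[0,0,-0.1],[0,0,0]],[[0,0,-0.25],[0,0,0]],[[0,0,-0.37],[0,0,0]],[[0,0,-0.37],[0,0,0]]]}}

```text
clock: 23.0
tool_pos: [0.5591, 0.0618, 0.0917]
eef_rot: [0.544, 0.839, 0.002, 0.002]
contact_force: [-0.6, -0.4, -0.5]
opening: 0.549
finger_force: 0.0
```

```bash
python3 - <<'E'
from h import *
d=look(.032)
print("lane",LANE+.095*YD)
for k in cartons(cam("top")): print(k)
plan([[(.5129,.2008,.09,.114)]])
E
```

```text
band px (291, 309, 43, 14) band [28.3721  9.9092] carton centre [ 0.5984 -0.027 ] yaw 0.419
band px (286, 169, 48, 17) band [28.4382  9.7116] carton centre [0.5587 0.0584] yaw 0.420
lane [0.558  0.0612]
[ 0.5114  0.1988 86.8155 32.9455  0.1128]
t 23.1 tcp [0.5568 0.0614 0.089 ] ang 0.422 f [-1.6108 -0.1243 -0.0849] op 0.550 ff 0.00 q [-0.1205  0.7615 -0.121   1.8619  0.1659  0.5281  0.0696]
--
[0.484,0.057,-0.003],[-0.000,-0.000,0.098]
```

Call:
{"api": "send_rows", "payload": {"targets": [[[0.16,0.02,0],[0,0,0.03]],[[0.32,0.04,0],[0,0,0.07]],[[0.484,0.057,-0.003],[0,0,0.098]],[[0.484,0.057,-0.003],[0,0,0.098]],[[0.484,0.057,-0.003],[0,0,0.098]],[[0.484,0.057,-0.003],[0,0,0.098]]], "fingers": 0.6}}

```text
clock: 23.85
tool_pos: [0.5135, 0.1987, 0.0896]
eef_rot: [0.667, 0.745, -0.001, 0.0]
contact_force: [0.8, -0.0, -0.5]
opening: 0.601
finger_force: 0.0
```

```bash
python3 - <<'E'
from h import *
d=look()
plan([[(.5129,.2003,-.031,.114)]])
E
```

```text
band px (317, 369, 42, 16) band [29.3985 11.4299] carton centre [0.5602 0.0506] yaw 0.421
band px (461, 160, 49, 21) band [28.6247 10.0325] carton centre [0.6152 0.2103] yaw 0.017
band px (289, 160, 47, 16) band [28.3555  9.2605] carton centre [0.5126 0.1998] yaw 0.111
band px (507, 0, 56, 19) band [29.2409  8.809 ] carton centre [0.624  0.2996] yaw 0.111
t 23.9 tcp [0.5136 0.1989 0.0898] ang 0.111 f [-0.6795 -0.5199 -0.2672] op 0.604 ff 0.00 q [-0.4538  0.7519 -0.      1.8928  0.0019  0.4979 -0.3445]
--
[0.005,-0.002,0.403],[-0.000,0.000,-0.001]
```

Call:
{"api": "send_rows", "payload": {"targets": [[[0.005,-0.002,0.1],[0,0,0]],[[0.005,-0.002,0.25],[0,0,0]],[[0.005,-0.002,0.36],[0,0,0]],[[0.005,-0.002,0.402],[0,0,0]],[[0.005,-0.002,0.402],[0,0,0]]]}}

```text
clock: 24.52
tool_pos: [0.5125, 0.2016, -0.0307]
eef_rot: [0.666, 0.746, -0.0, -0.0]
contact_force: [-0.6, -0.6, 0.1]
opening: 0.597
finger_force: 0.0
```

Call:
{"api": "send_rows", "payload": {"targets": [[[0,0,0],[0,0,0]],[[0,0,0],[0,0,0]],[[0,0,0],[0,0,0]],[[0,0,0],[0,0,0]]], "fingers": 0.2}}

```text
clock: 25.02
tool_pos: [0.5132, 0.2027, -0.0293]
eef_rot: [0.666, 0.746, 0.001, 0.0]
contact_force: [-1.3, -1.1, 6.0]
opening: 0.364
finger_force: 20.0
```

Call:
{"api": "send_rows", "payload": {"targets": [[[0,0,-0.05],[0,0,0]],[[0,0,-0.2],[0,0,0]],[[0,0,-0.4],[0,0,0]],[[0,0,-0.4],[0,0,0]]]}}

```text
clock: 25.52
tool_pos: [0.5156, 0.2036, 0.0944]
eef_rot: [0.666, 0.746, 0.004, 0.002]
contact_force: [0.9, -0.4, -0.3]
opening: 0.356
finger_force: 20.0
```

Call:
{"api": "send_rows", "payload": {"targets": [[[-0.18,0.05,0],[0,0,-0.02]],[[-0.36,0.1,0],[0,0,-0.05]],[[-0.54,0.15,0],[0,0,-0.08]],[[-0.72,0.2,0],[0,0,-0.099]],[[-0.928,0.246,0],[0,0,-0.099]],[[-0.928,0.246,0],[0,0,-0.099]],[[-0.928,0.246,0.08],[0,0,-0.099]],[[-0.928,0.246,0.16],[0,0,-0.099]],[[-0.928,0.246,0.23],[0,0,-0.099]],[[-0.928,0.246,0.25],[0,0,-0.099]],[[-0.928,0.246,0.25],[0,0,-0.099]]]}}

```text
clock: 26.9
tool_pos: [0.6169, -0.0652, 0.0143]
eef_rot: [0.542, 0.84, -0.0, -0.001]
contact_force: [0.3, -0.5, -0.0]
opening: 0.362
finger_force: 20.0
```

```bash
python3 - <<'E'
from h import *
d=held()
plan([[(.6171,-.0683,.002,YAW)]])
E
```

```text
blue px (271, 222, 86, 29) tool x 33.47729808105291 43.386381276025354 y -13.844844426095422 14.553132188623584
blue px (273, 85, 76, 29) tool x 78.01865112652263 86.03686071766053 y -11.87199913938578 10.755947570253564
t 26.95 tcp [ 0.6175 -0.0654  0.0149] ang 0.425 f [ 0.4326 -0.6274 -0.3713] op 0.362 ff 20.00 q [ 0.108   0.9335 -0.1386  1.7002  0.2237  0.5231  0.2559]
--
[-0.008,-0.005,0.043],[0.000,-0.000,0.001]
```

Call:
{"api": "send_rows", "payload": {"targets": [[[-0.01,-0.005,0.02],[0,0,0.001]],[[-0.01,-0.005,0.035],[0,0,0.001]],[[-0.01,-0.005,0.042],[0,0,0.001]],[[-0.01,-0.005,0.042],[0,0,0.001]]]}}

```text
clock: 27.45
tool_pos: [0.6171, -0.0695, 0.0027]
eef_rot: [0.544, 0.839, -0.0, 0.0]
contact_force: [-1.0, -0.6, 6.2]
opening: 0.36
finger_force: 20.0
```

Call:
{"api": "send_rows", "payload": {"targets": [[[0,0,0],[0,0,0]],[[0,0,0],[0,0,0]],[[0,0,0],[0,0,0]]], "fingers": 0.55}}

```text
clock: 27.82
tool_pos: [0.6172, -0.0691, 0.0018]
eef_rot: [0.543, 0.839, 0.0, -0.0]
contact_force: [-0.5, 0.1, 0.2]
opening: 0.55
finger_force: 0.0
```

Call:
{"api": "send_rows", "payload": {"targets": [[[0,0,-0.1],[0,0,0]],[[0,0,-0.25],[0,0,0]],[[0,0,-0.35],[0,0,0]],[[0,0,-0.35],[0,0,0]]]}}

```text
clock: 28.32
tool_pos: [0.6192, -0.0693, 0.1094]
eef_rot: [0.544, 0.839, 0.001, 0.002]
contact_force: [-0.1, 0.4, -0.7]
opening: 0.552
finger_force: 0.0
```

```bash
python3 - <<'E'
from h import *
d=look(.054)
print("target",LANE-.0475*YD)
plan([[(.6152,.2103,.09,.015)]])
E
```

```text
band px (285, 168, 49, 17) band [28.3888  9.5261] carton centre [ 0.6181 -0.0717] yaw 0.421
band px (286, 81, 48, 18) band [26.1362  8.8815] carton centre [ 0.5989 -0.0278] yaw 0.421
target [ 0.6165 -0.0687]
t 28.375 tcp [ 0.6178 -0.0692  0.1077] ang 0.422 f [-0.5735 -0.5359 -0.3902] op 0.550 ff 0.00 q [ 0.1334  0.798  -0.1731  1.6601  0.1929  0.6985  0.2853]
--
[0.854,0.373,0.059],[0.001,0.000,0.129]
```

Call:
{"api": "send_rows", "payload": {"targets": [[[0.17,0.08,0],[0,0,0.03]],[[0.34,0.15,0],[0,0,0.06]],[[0.51,0.23,0],[0,0,0.09]],[[0.68,0.3,0.03],[0,0,0.12]],[[0.854,0.373,0.059],[0,0,0.129]],[[0.854,0.373,0.059],[0,0,0.129]],[[0.854,0.373,0.059],[0,0,0.129]],[[0.854,0.373,0.059],[0,0,0.129]]], "fingers": 0.6}}

```text
clock: 29.38
tool_pos: [0.6147, 0.2075, 0.0888]
eef_rot: [0.702, 0.712, -0.001, 0.0]
contact_force: [-0.3, 0.0, -0.6]
opening: 0.598
finger_force: 0.0
```

```bash
python3 - <<'E'
from h import *
d=look(); cv2.imwrite("pics/w10.png",d["img"])
plan([[(.6152,.2105,-.031,.015)]])
E
```

```text
band px (291, 158, 47, 16) band [28.3902  9.2046] carton centre [0.6151 0.21  ] yaw 0.014
band px (299, 0, 53, 9) band [28.4377  3.8783] carton centre [0.6199 0.2955] yaw 0.013
t 29.425 tcp [0.6149 0.2078 0.0891] ang 0.013 f [ 0.7653 -0.7359 -0.3432] op 0.603 ff 0.00 q [-0.3964  0.853  -0.0022  1.5843  0.0046  0.7051 -0.388 ]
--
[0.010,0.001,0.400],[-0.000,0.000,-0.001]
```

Call:
{"api": "send_rows", "payload": {"targets": [[[0.008,0.001,0.1],[0,0,0]],[[0.008,0.001,0.25],[0,0,0]],[[0.008,0.001,0.36],[0,0,0]],[[0.008,0.001,0.4],[0,0,0]],[[0.008,0.001,0.4],[0,0,0]]]}}

```text
clock: 30.05
tool_pos: [0.6149, 0.2119, -0.0308]
eef_rot: [0.702, 0.712, -0.0, 0.0]
contact_force: [-0.6, 0.5, -0.1]
opening: 0.602
finger_force: 0.0
```

Call:
{"api": "send_rows", "payload": {"targets": [[[0,0,0],[0,0,0]],[[0,0,0],[0,0,0]],[[0,0,0],[0,0,0]],[[0,0,0],[0,0,0]]], "fingers": 0.2}}

```text
clock: 30.55
tool_pos: [0.6157, 0.2131, -0.0294]
eef_rot: [0.701, 0.713, 0.001, 0.0]
contact_force: [-0.7, 0.2, 6.2]
opening: 0.365
finger_force: 20.0
```

Call:
{"api": "send_rows", "payload": {"targets": [[[0,0,-0.05],[0,0,0]],[[0,0,-0.2],[0,0,0]],[[0,0,-0.4],[0,0,0]],[[0,0,-0.4],[0,0,0]]]}}

```text
clock: 31.05
tool_pos: [0.6187, 0.2142, 0.0952]
eef_rot: [0.701, 0.713, 0.005, 0.002]
contact_force: [0.0, -0.1, -0.7]
opening: 0.359
finger_force: 20.0
```

Call:
{"api": "send_rows", "payload": {"targets": [[[-0.16,-0.03,0],[0,0,-0.03]],[[-0.32,-0.07,0],[0,0,-0.06]],[[-0.48,-0.1,0],[0,0,-0.1]],[[-0.641,-0.134,0],[0,0,-0.13]],[[-0.641,-0.134,0],[0,0,-0.13]],[[-0.641,-0.134,0],[0,0,-0.13]],[[-0.641,-0.134,0.08],[0,0,-0.13]],[[-0.641,-0.134,0.16],[0,0,-0.13]],[[-0.641,-0.134,0.23],[0,0,-0.13]],[[-0.641,-0.134,0.25],[0,0,-0.13]],[[-0.641,-0.134,0.25],[0,0,-0.13]]]}}

```text
clock: 32.42
tool_pos: [0.5778, 0.0213, 0.0142]
eef_rot: [0.541, 0.841, 0.0, -0.0]
contact_force: [-0.2, 0.2, -0.0]
opening: 0.359
finger_force: 20.0
```

```bash
python3 - <<'E'
from h import *
d=held()
plan([[(.5776,.0177,.002,YAW)]])
E
```

```text
blue px (271, 223, 85, 29) tool x 33.12115339402724 43.03746993206027 y -13.90100119230728 14.483120523732481
blue px (270, 87, 76, 28) tool x 77.72599071972432 85.47423617370863 y -12.599688784857898 10.019586593264588
t 32.475 tcp [0.5782 0.0209 0.0147] ang 0.426 f [-0.0301 -0.2226  0.5189] op 0.365 ff 20.00 q [-0.0488  0.899  -0.1154  1.8353  0.2223  0.4189  0.1016]
--
[-0.009,-0.006,0.042],[0.000,-0.000,0.001]
```

Call:
{"api": "send_rows", "payload": {"targets": [[[-0.008,-0.006,0.02],[0,0,0.001]],[[-0.008,-0.006,0.035],[0,0,0.001]],[[-0.008,-0.006,0.041],[0,0,0.001]],[[-0.008,-0.006,0.041],[0,0,0.001]]]}}

```text
clock: 32.98
tool_pos: [0.577, 0.0166, 0.0026]
eef_rot: [0.544, 0.839, -0.0, 0.0]
contact_force: [-1.0, 0.1, 4.3]
opening: 0.363
finger_force: 20.0
```

Call:
{"api": "send_rows", "payload": {"targets": [[[0,0,0],[0,0,0]],[[0,0,0],[0,0,0]],[[0,0,0],[0,0,0]]], "fingers": 0.55}}

```text
clock: 33.35
tool_pos: [0.5771, 0.017, 0.0019]
eef_rot: [0.543, 0.839, 0.0, -0.0]
contact_force: [0.3, -0.2, -0.3]
opening: 0.552
finger_force: 0.0
```

Call:
{"api": "send_rows", "payload": {"targets": [[[0,0,-0.1],[0,0,0]],[[0,0,-0.25],[0,0,0]],[[0,0,-0.35],[0,0,0]],[[0,0,-0.35],[0,0,0]]]}}

```text
clock: 33.85
tool_pos: [0.5789, 0.0171, 0.1092]
eef_rot: [0.544, 0.839, 0.002, 0.002]
contact_force: [0.9, 0.2, 0.3]
opening: 0.552
finger_force: 0.0
```

```bash
python3 - <<'E'
from h import *
d=look(.054)
print("target",LANE+.0475*YD)
for k in cartons(cam("top")): print(k)
plan([[(.6203,.30,.09,.022)]])
E
```

```text
band px (291, 312, 43, 14) band [28.0222  9.7815] carton centre [ 0.6181 -0.0715] yaw 0.419
band px (285, 170, 49, 17) band [28.3824  9.549 ] carton centre [0.5783 0.0137] yaw 0.421
band px (286, 83, 48, 18) band [26.1522  8.9039] carton centre [0.559  0.0577] yaw 0.421
target [0.5775 0.0179]
[ 0.5604  0.0556 91.6019 34.3346  0.4471]
[ 0.6189  0.3024 87.1733 32.3385  0.0209]
t 33.95 tcp [0.5767 0.0168 0.1066] ang 0.422 f [ 0.8551  0.2834 -0.4001] op 0.548 ff 0.00 q [-0.0165  0.7517 -0.1586  1.7986  0.1903  0.6066  0.1319]
--
[0.802,0.519,0.055],[-0.000,-0.000,0.127]
```

Call:
{"api": "send_rows", "payload": {"targets": [[[0.17,0.11,0],[0,0,0.03]],[[0.34,0.22,0],[0,0,0.06]],[[0.51,0.33,0],[0,0,0.09]],[[0.68,0.44,0.03],[0,0,0.127]],[[0.802,0.519,0.055],[0,0,0.127]],[[0.802,0.519,0.055],[0,0,0.127]],[[0.802,0.519,0.055],[0,0,0.127]],[[0.802,0.519,0.055],[0,0,0.127]]], "fingers": 0.6}}

```text
clock: 34.95
tool_pos: [0.6209, 0.2974, 0.0901]
eef_rot: [0.7, 0.714, -0.001, 0.001]
contact_force: [0.1, -0.1, 0.3]
opening: 0.598
finger_force: 0.0
```

```bash
python3 - <<'E'
from h import *
d=look(); cv2.imwrite("pics/w10.png",d["img"])
plan([[(.6203,.3025,-.031,.022)]])
E
```

```text
band px (289, 155, 47, 17) band [28.3975  9.83  ] carton centre [0.62   0.3015] yaw 0.020
t 35.0 tcp [0.6211 0.2977 0.0904] ang 0.020 f [ 0.8705 -1.2325  0.1184] op 0.599 ff 0.00 q [-0.5189  0.8998  0.0088  1.4466 -0.008   0.796  -0.4878]
--
[0.017,-0.002,0.405],[-0.000,0.000,-0.001]
```

Call:
{"api": "send_rows", "payload": {"targets": [[[0.014,-0.002,0.1],[0,0,0]],[[0.014,-0.002,0.25],[0,0,0]],[[0.014,-0.002,0.36],[0,0,0]],[[0.014,-0.002,0.404],[0,0,0]],[[0.014,-0.002,0.404],[0,0,0]]]}}

```text
clock: 35.62
tool_pos: [0.62, 0.3035, -0.0309]
eef_rot: [0.699, 0.715, -0.0, -0.0]
contact_force: [0.3, 0.1, 0.3]
opening: 0.6
finger_force: 0.0
```

Call:
{"api": "send_rows", "payload": {"targets": [[[0,0,0],[0,0,0]],[[0,0,0],[0,0,0]],[[0,0,0],[0,0,0]],[[0,0,0],[0,0,0]]], "fingers": 0.2}}

```text
clock: 36.12
tool_pos: [0.6209, 0.3048, -0.0293]
eef_rot: [0.699, 0.715, 0.001, 0.0]
contact_force: [-0.4, -1.1, 5.9]
opening: 0.359
finger_force: 20.0
```

Call:
{"api": "send_rows", "payload": {"targets": [[[0,0,-0.05],[0,0,0]],[[0,0,-0.2],[0,0,0]],[[0,0,-0.4],[0,0,0]],[[0,0,-0.4],[0,0,0]]]}}

```text
clock: 36.62
tool_pos: [0.6241, 0.3063, 0.0958]
eef_rot: [0.699, 0.715, 0.006, 0.002]
contact_force: [0.6, -0.1, -1.0]
opening: 0.359
finger_force: 20.0
```

Call:
{"api": "send_rows", "payload": {"targets": [[[-0.17,-0.015,0],[0,0,0]],[[-0.34,-0.03,0],[0,0,0]],[[-0.5,-0.046,0],[0,0,0]]]}}

```text
clock: 37.0
tool_pos: [0.6087, 0.152, 0.0888]
eef_rot: [0.699, 0.715, -0.001, -0.0]
contact_force: [0.6, -0.7, 1.1]
opening: 0.362
finger_force: 20.0
```

Call:
{"api": "send_rows", "payload": {"targets": [[[-0.16,-0.015,0],[0,0,-0.03]],[[-0.32,-0.03,0],[0,0,-0.06]],[[-0.48,-0.044,0],[0,0,-0.1]],[[-0.589,-0.054,0],[0,0,-0.128]],[[-0.589,-0.054,0],[0,0,-0.128]],[[-0.589,-0.054,0],[0,0,-0.128]],[[-0.589,-0.054,0.06],[0,0,-0.128]],[[-0.589,-0.054,0.12],[0,0,-0.128]],[[-0.589,-0.054,0.16],[0,0,-0.128]],[[-0.589,-0.054,0.175],[0,0,-0.128]],[[-0.589,-0.054,0.175],[0,0,-0.128]]]}}

```text
clock: 38.38
tool_pos: [0.5972, -0.0228, 0.0364]
eef_rot: [0.542, 0.84, -0.0, -0.0]
contact_force: [-0.1, -0.1, -0.3]
opening: 0.362
finger_force: 20.0
```

```bash
python3 - <<'E'
from h import *
d=held()
plan([[(.5971,-.0253,.0245,YAW)]])
E
```

```text
blue px (271, 224, 85, 29) tool x 32.76155754722574 42.70005343240637 y -13.924797910511918 14.46819659638966
blue px (270, 87, 76, 29) tool x 77.43560928645039 85.4745154159111 y -12.59785132157529 10.008673950303049
t 38.425 tcp [ 0.5976 -0.0229  0.0368] ang 0.425 f [ 0.4864 -0.5916 -0.0346] op 0.360 ff 20.00 q [ 0.043   0.8793 -0.144   1.768   0.2282  0.5103  0.1756]
--
[-0.007,-0.005,0.041],[0.000,0.000,0.001]
```

Call:
{"api": "send_rows", "payload": {"targets": [[[-0.006,-0.005,0.02],[0,0,0.001]],[[-0.006,-0.005,0.035],[0,0,0.001]],[[-0.006,-0.005,0.041],[0,0,0.001]],[[-0.006,-0.005,0.041],[0,0,0.001]]]}}

```text
clock: 38.92
tool_pos: [0.5967, -0.0253, 0.0247]
eef_rot: [0.543, 0.839, -0.0, 0.0]
contact_force: [-0.6, -0.4, 2.2]
opening: 0.356
finger_force: 20.0
```

Call:
{"api": "send_rows", "payload": {"targets": [[[0,0,0],[0,0,0]],[[0,0,0],[0,0,0]],[[0,0,0],[0,0,0]]], "fingers": 0.55}}

```text
clock: 39.3
tool_pos: [0.5968, -0.0251, 0.0244]
eef_rot: [0.543, 0.839, 0.0, -0.0]
contact_force: [0.1, 0.1, -0.7]
opening: 0.55
finger_force: 0.0
```

Call:
{"api": "send_rows", "payload": {"targets": [[[0,0,-0.1],[0,0,0]],[[0,0,-0.25],[0,0,0]],[[0,0,-0.35],[0,0,0]],[[0,0,-0.35],[0,0,0]]]}}

```text
clock: 39.8
tool_pos: [0.5987, -0.0252, 0.1318]
eef_rot: [0.544, 0.839, 0.002, 0.002]
contact_force: [1.0, 0.3, -0.4]
opening: 0.549
finger_force: 0.0
```

```bash
python3 - <<'E'
from h import *
d=look(.076); cv2.imwrite("pics/w11.png",d["img"])
t=cam("top"); cv2.imwrite("pics/t11.png",t["img"][120:320,200:560])
w,b=masks(t)
for c in blobs(b,20,2000):
    x,y,ww,hh=cv2.boundingRect(c)
    if x>200: print("blue",(x+ww/2,y+hh/2),cv2.contourArea(c),rect(t,c,.053)[:4])
plan([[(.4104,.1715,.10,.4228)],[(.4104,.1715,.10,.0)]])
E
```

```text
band px (285, 169, 49, 17) band [28.4188  9.56  ] carton centre [ 0.5979 -0.0282] yaw 0.421
band px (285, 86, 47, 18) band [25.7462  8.9655] carton centre [0.5786 0.0136] yaw 0.421
band px (285, 4, 47, 18) band [24.0965  7.9773] carton centre [0.5624 0.0505] yaw 0.422
blue (358.5, 292.5) 78.0 [ 0.4104  0.1715 21.0294 20.7868]
blue (325.5, 291.5) 74.5 [ 0.4111  0.2412 21.1384 21.1222]
blue (468.5, 256.5) 1246.5 [  0.493   -0.0635 139.435   44.6916]
blue (394.5, 234.5) 38.5 [ 0.5366  0.095  26.6069  8.8629]
blue (416.5, 224.0) 39.5 [ 0.5608  0.0485 27.2245  8.8433]
blue (437.5, 213.0) 40.0 [ 0.5866  0.0018 27.3348  8.9212]
t 39.9 tcp [ 0.5963 -0.0253  0.1291] ang 0.422 f [ 0.011  -0.5373 -0.6179] op 0.546 ff 0.00 q [ 0.0699  0.7418 -0.1831  1.7202  0.1926  0.6978  0.2075]
--
[0.852,-0.297,0.097],[-0.000,-0.000,-0.000]
--
[0.000,0.000,0.000],[0.000,0.000,0.135]
```

View pics/w11.png

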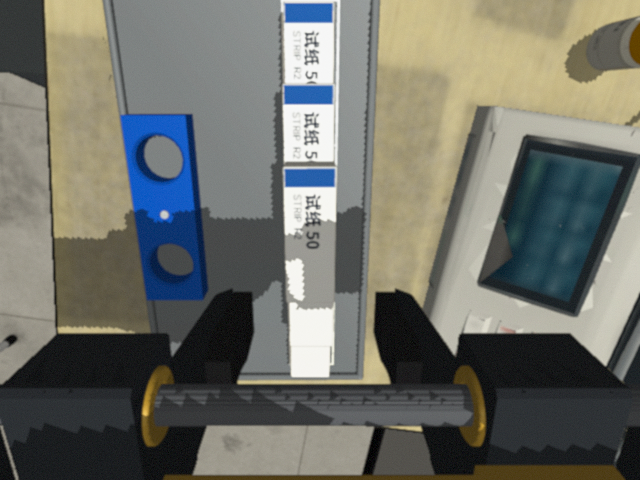

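The wrist view shows the stack: third-course carton with its band at (309,177), second course at (309,95), first course at (309,12), all in line. Bores are at (162,156) and (176,258). Now the vials.

Call:
{"api": "send_rows", "payload": {"targets": [[[0.17,-0.06,0],[0,0,0]],[[0.34,-0.12,0],[0,0,0]],[[0.51,-0.18,0.03],[0,0,0]],[[0.68,-0.24,0.06],[0,0,0]],[[0.852,-0.297,0.097],[0,0,0]],[[0.852,-0.297,0.097],[0,0,0]],[[0.852,-0.297,0.097],[0,0,0]],[[0.852,-0.297,0.097],[0,0,0]]], "fingers": 0.5}}

```text
clock: 40.9
tool_pos: [0.4118, 0.1701, 0.1002]
eef_rot: [0.545, 0.839, -0.0, 0.0]
contact_force: [0.1, 0.3, -0.0]
opening: 0.501
finger_force: 0.0
```

```bash
cat >> h.py <<'E'
def caps(z=.054):
    d=cam("wrist"); H=hsv(d)
    b=(H[...,0]>105)&(H[...,0]<130)&(H[...,1]>120)&(H[...,2]>40); b[345:]=0
    for c in blobs(b,200,6000): print("cap px",cv2.boundingRect(c),rect(d,c,z)[:4])
    return d
E
python3 - <<'E'
from h import *
d=caps(); cv2.imwrite("pics/w12.png",d["img"])
plan([[(.4104,.1715,-.017,.4228)]])
E
```

```text
cap px (296, 214, 39, 41) [ 0.411   0.1751 25.1586 22.6144]
cap px (347, 104, 42, 43) [ 0.4116  0.2442 22.6009 22.2467]
t 40.95 tcp [0.4118 0.1702 0.1003] ang 0.419 f [-0.8248  0.1295 -0.8312] op 0.507 ff 0.00 q [-0.4458  0.6494 -0.079   2.1885  0.1596  0.3087 -0.2423]
--
[0.006,-0.003,0.391],[0.000,0.000,-0.001]
```

View pics/w12.png

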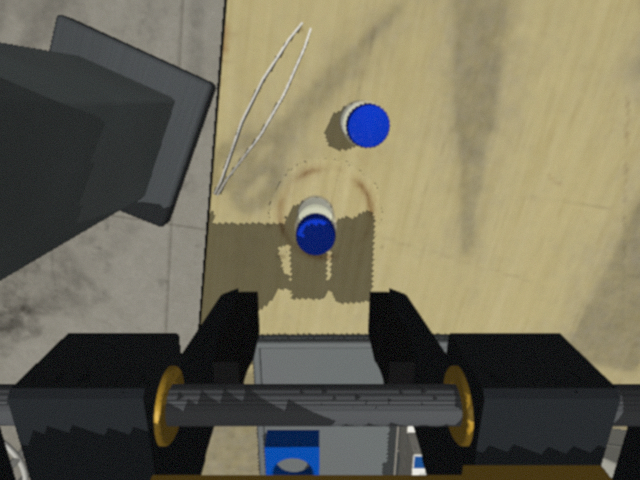

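The wrist view shows the near vial's cap disc at (315,235) and the other at (368,125). Both fit the description, and the instrument beside them is clear. Grasping the near one.

Call:
{"api": "send_rows", "payload": {"targets": [[[0.011,0.002,0.1],[0,0,0]],[[0.011,0.002,0.22],[0,0,0]],[[0.011,0.002,0.32],[0,0,0]],[[0.011,0.002,0.375],[0,0,0]],[[0.011,0.002,0.391],[0,0,0]],[[0.011,0.002,0.391],[0,0,0]]]}}

```text
clock: 41.7
tool_pos: [0.4131, 0.1741, -0.0144]
eef_rot: [0.545, 0.839, -0.003, -0.001]
contact_force: [0.4, -0.3, 0.3]
opening: 0.502
finger_force: 0.0
```

Call:
{"api": "send_rows", "payload": {"targets": [[[0,0,0],[0,0,0]],[[0,0,0],[0,0,0]],[[0,0,0],[0,0,0]],[[0,0,0],[0,0,0]]], "fingers": 0.15, "newtons": 20}}

```text
clock: 42.2
tool_pos: [0.4122, 0.1751, -0.0139]
eef_rot: [0.544, 0.839, -0.003, -0.001]
contact_force: [0.8, -0.1, -1.4]
opening: 0.299
finger_force: 20.0
```

Call:
{"api": "send_rows", "payload": {"targets": [[[0,0,-0.05],[0,0,0]],[[0,0,-0.2],[0,0,0]],[[0,0,-0.36],[0,0,0]],[[0,0,-0.36],[0,0,0]],[[0,0,-0.36],[0,0,0]]]}}

```text
clock: 42.82
tool_pos: [0.4125, 0.1749, 0.0937]
eef_rot: [0.544, 0.839, -0.003, -0.001]
contact_force: [-0.2, 0.4, -1.5]
opening: 0.298
finger_force: 20.0
```

```bash
python3 - <<'E'
from h import *
s=get_state(); M=R.from_quat(s["eef_rot"]).as_matrix()
zt=s["tool_pos"][2]+.071
d=caps(zt)
H=hsv(d); b=(H[...,0]>105)&(H[...,0]<130)&(H[...,1]>120)&(H[...,2]>40); b[345:]=0
for c in blobs(b,200,9000):
    (x,y),r=cv2.minEnclosingCircle(c); print("circ",x,y,r,"tool mm",((ray(d,[[x,y]],zt)[0]-s["tool_pos"])@M)*1000)
B=LANE-.108*XD; print("ringL",B+.04*YD,"ringR",B-.04*YD)
plan([[(*(B-.04*YD),.09,YAW)]])
E
```

```text
cap px (279, 311, 70, 34) [ 0.4078  0.1873 22.2134 11.9677]
cap px (344, 112, 43, 44) [ 0.396   0.2478 11.3923 11.3894]
circ 313.5 341.0 34.630287170410156 tool mm [  8.2839   0.4473 -71.0169]
circ 364.8529357910156 133.85293579101562 22.04381561279297 tool mm [ 73.2017  14.3422 -71.2013]
ringL [ 0.4821 -0.0332] ringR [ 0.5149 -0.1062]
t 42.875 tcp [0.4121 0.1748 0.0932] ang 0.422 f [ 0.0519  0.8633 -0.2466] op 0.300 ff 19.99 q [-0.1933  0.7027 -0.4977  2.1669  0.7685  0.4609 -0.8808]
--
[-0.995,-0.070,0.013],[-0.002,0.001,-0.000]
```

Call:
{"api": "send_rows", "payload": {"targets": [[[-0.17,-0.012,0],[0,0,0]],[[-0.34,-0.024,0],[0,0,0]],[[-0.51,-0.036,0],[0,0,0]],[[-0.68,-0.048,0],[0,0,0]],[[-0.85,-0.06,0.013],[0,0,0]],[[-0.995,-0.07,0.013],[-0.002,0.001,0]],[[-0.995,-0.07,0.013],[-0.002,0.001,0]],[[-0.995,-0.07,0.013],[-0.002,0.001,0]],[[-0.995,-0.07,0.013],[-0.002,0.001,0]],[[-0.995,-0.07,0.013],[-0.002,0.001,0]]]}}

```text
clock: 44.12
tool_pos: [0.5154, -0.104, 0.0905]
eef_rot: [0.542, 0.84, 0.001, -0.001]
contact_force: [-0.4, -0.9, 0.0]
opening: 0.297
finger_force: 20.0
```

```bash
python3 - <<'E'
from h import *
B=LANE-.108*XD
s=get_state()
d=cam("wrist"); cv2.imwrite("pics/w13.png",d["img"])
P=[np.r_[B+.04*YD,.028],np.r_[B-.04*YD,.028],np.r_[B,.028]]; print(proj(d,P))
H=hsv(d); b=(H[...,0]>105)&(H[...,0]<130)&(H[...,1]>120)&(H[...,2]>25)
c=max(blobs(b,2000),key=cv2.contourArea); print(cv2.boundingRect(c))
c2,h=cv2.findContours((b*255).astype(np.uint8),cv2.RETR_CCOMP,cv2.CHAIN_APPROX_NONE)
for k in c2:
    if 500<cv2.contourArea(k)<9000: print("hole/blob",cv2.boundingRect(k),rect(d,k,.028)[:4])
plan([[(*(B-.04*YD),.09,YAW)]])
E
```

```text
[[310.6681 104.9098]
 [310.7297 236.2061]
 [310.7005 173.8583]]
(274, 48, 79, 231)
hole/blob (277, 311, 74, 74) [ 0.5509 -0.1814 59.4276 51.505 ]
hole/blob (508, 103, 66, 24) [ 0.6059  0.0168 35.895  12.8515]
hole/blob (288, 208, 51, 43) [ 0.5145 -0.1017 28.9645 28.9573]
hole/blob (285, 74, 57, 59) [ 0.483  -0.032  31.9168 31.8605]
hole/blob (501, 0, 63, 25) [ 0.5714  0.0597 32.3409 11.5988]
t 44.175 tcp [ 0.5155 -0.1043  0.0906] ang 0.424 f [ 0.2732 -0.4696 -0.0625] op 0.295 ff 19.99 q [ 0.4807  0.7931 -0.6189  1.9466  0.7511  0.6469 -0.1994]
--
[-0.005,-0.004,0.002],[0.000,-0.001,0.000]
```

View pics/w13.png

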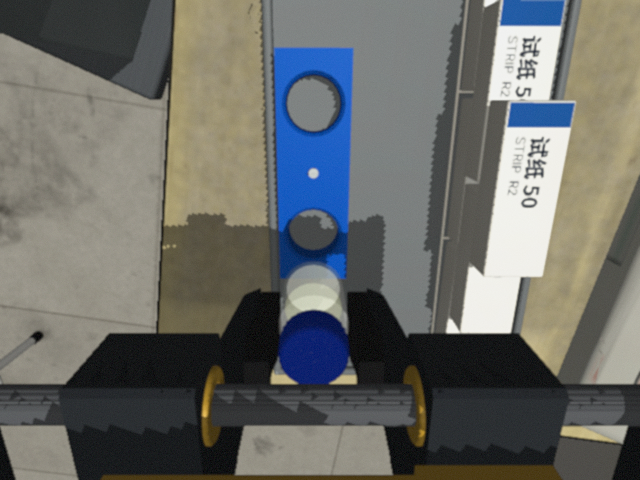

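The wrist view shows the block's centre dot at (314,173) and the bores at (313,103) and (313,230). The held vial's body spans u 283–347 and its cap spans u 277–351. Vial and bore line up within about 1 mm, so I'll go straight down and watch the force.

Call:
{"api": "send_rows", "payload": {"targets": [[[0,-0.001,0.08],[0,0,0]],[[0,-0.001,0.16],[0,0,0]],[[0,-0.001,0.21],[0,0,0]],[[0,-0.001,0.235],[0,0,0]],[[0,-0.001,0.25],[0,0,0]],[[0,-0.001,0.25],[0,0,0]]]}}

```text
clock: 44.92
tool_pos: [0.5155, -0.1054, 0.0157]
eef_rot: [0.543, 0.839, 0.001, -0.001]
contact_force: [0.1, -0.3, -0.2]
opening: 0.294
finger_force: 20.0
```

Call:
{"api": "send_rows", "payload": {"targets": [[[0,0,0.012],[0,0,0]],[[0,0,0.024],[0,0,0]],[[0,0,0.034],[0,0,0]],[[0,0,0.034],[0,0,0]]]}}

```text
clock: 45.42
tool_pos: [0.5151, -0.1054, 0.0051]
eef_rot: [0.543, 0.839, 0.001, -0.001]
contact_force: [-1.1, 0.1, 0.2]
opening: 0.299
finger_force: 20.0
```

```bash
python3 - <<'E'
from h import *
d=cam("wrist"); cv2.imwrite("pics/w14.png",d["img"])
plan([[(.5155,-.1043,-.004,YAW)]])
E
```

```text
t 45.475 tcp [ 0.5152 -0.1054  0.0052] ang 0.422 f [ 0.2981 -0.2374 -0.7728] op 0.300 ff 19.99 q [ 0.3927  0.9193 -0.4666  1.9834  0.9187  0.4641 -0.3464]
--
[0.003,0.002,0.031],[0.000,-0.001,-0.000]
```

The vial bottom is 9 mm into the bore with no contact force. Continuing to the floor and releasing.

Call:
{"api": "send_rows", "payload": {"targets": [[[0,0,0.012],[0,0,0]],[[0,0,0.022],[0,0,0]],[[0,0,0.03],[0,0,0]],[[0,0,0.03],[0,0,0]]]}}

```text
clock: 45.98
tool_pos: [0.5152, -0.1054, -0.0038]
eef_rot: [0.543, 0.839, 0.001, -0.001]
contact_force: [0.1, 0.3, 0.3]
opening: 0.299
finger_force: 20.0
```

Call:
{"api": "send_rows", "payload": {"targets": [[[0,0,0],[0,0,0]],[[0,0,0],[0,0,0]],[[0,0,0],[0,0,0]]], "fingers": 0.45}}

```text
clock: 46.35
tool_pos: [0.5154, -0.1054, -0.0036]
eef_rot: [0.543, 0.839, 0.001, -0.001]
contact_force: [0.2, -0.5, 0.3]
opening: 0.453
finger_force: 0.0
```

Call:
{"api": "send_rows", "payload": {"targets": [[[0,0,-0.1],[0,0,0]],[[0,0,-0.25],[0,0,0]],[[0,0,-0.35],[0,0,0]],[[0,0,-0.35],[0,0,0]]]}}

```text
clock: 46.85
tool_pos: [0.5169, -0.1057, 0.1033]
eef_rot: [0.544, 0.839, 0.002, 0.001]
contact_force: [-0.2, 0.5, -0.4]
opening: 0.448
finger_force: 0.0
```

```bash
python3 - <<'E'
from h import *
d=caps(.064); cv2.imwrite("pics/w15.png",d["img"])
plan([[(.4118,.12,.10,YAW)],[(.4118,.2435,.10,YAW)]])
E
```

```text
cap px (496, 98, 61, 22) [ 0.5875  0.01   30.546  10.5544]
cap px (489, 0, 59, 24) [ 0.5586  0.0468 27.6715 10.0668]
t 46.9 tcp [ 0.5157 -0.1059  0.1019] ang 0.421 f [ 0.5786  0.2326 -0.5903] op 0.450 ff 0.00 q [ 0.4945  0.7773 -0.6371  1.9393  0.7337  0.6698 -0.1843]
--
[0.829,-0.008,0.007],[0.001,-0.000,-0.000]
--
[0.375,0.169,0.000],[0.000,0.000,0.000]
```

Call:
{"api": "send_rows", "payload": {"targets": [[[0.17,-0.002,0],[0,0,0]],[[0.34,-0.004,0],[0,0,0]],[[0.51,-0.005,0],[0,0,0]],[[0.68,-0.007,0.007],[0,0,0]],[[0.829,-0.008,0.007],[0,0,0]]], "fingers": 0.5}}

```text
clock: 47.52
tool_pos: [0.4095, 0.1215, 0.0986]
eef_rot: [0.543, 0.84, -0.0, -0.002]
contact_force: [-0.5, -0.8, 0.6]
opening: 0.5
finger_force: 0.0
```

Call:
{"api": "send_rows", "payload": {"targets": [[[0.15,0.07,0],[0,0,0]],[[0.3,0.135,0],[0,0,0]],[[0.375,0.169,0],[0,0,0]],[[0.375,0.169,0],[0,0,0]],[[0.375,0.169,0],[0,0,0]],[[0.375,0.169,0],[0,0,0]]]}}

```text
clock: 48.28
tool_pos: [0.4115, 0.2415, 0.0995]
eef_rot: [0.544, 0.839, -0.0, -0.0]
contact_force: [0.7, -0.2, 0.3]
opening: 0.499
finger_force: 0.0
```

```bash
python3 - <<'E'
from h import *
d=caps(); cv2.imwrite("pics/w16.png",d["img"])
plan([[(.4118,.2435,-.014,.4228)]])
E
```

```text
cap px (297, 216, 39, 41) [ 0.4115  0.2456 24.0176 23.3348]
t 48.325 tcp [0.4116 0.2419 0.0997] ang 0.420 f [-0.2202  0.4556 -0.6355] op 0.495 ff 0.00 q [-0.2969  0.7165 -0.5335  2.0838  0.72    0.5296 -0.9441]
--
[0.004,0.003,0.379],[-0.000,-0.000,-0.001]
```

Call:
{"api": "send_rows", "payload": {"targets": [[[0.006,0.004,0.1],[0,0,0]],[[0.006,0.004,0.22],[0,0,0]],[[0.006,0.004,0.32],[0,0,0]],[[0.006,0.004,0.37],[0,0,0]],[[0.006,0.004,0.38],[0,0,0]],[[0.006,0.004,0.38],[0,0,0]]]}}

```text
clock: 49.08
tool_pos: [0.4121, 0.2458, -0.0137]
eef_rot: [0.544, 0.839, 0.001, -0.001]
contact_force: [-0.2, 0.4, 0.2]
opening: 0.5
finger_force: 0.0
```

Call:
{"api": "send_rows", "payload": {"targets": [[[0,0,0],[0,0,0]],[[0,0,0],[0,0,0]],[[0,0,0],[0,0,0]],[[0,0,0],[0,0,0]]], "fingers": 0.15, "newtons": 20}}

```text
clock: 49.58
tool_pos: [0.4122, 0.2462, -0.0135]
eef_rot: [0.543, 0.839, 0.001, -0.0]
contact_force: [0.1, -0.7, 5.9]
opening: 0.301
finger_force: 20.0
```

Call:
{"api": "send_rows", "payload": {"targets": [[[0,0,-0.05],[0,0,0]],[[0,0,-0.2],[0,0,0]],[[0,0,-0.36],[0,0,0]],[[0,0,-0.36],[0,0,0]],[[0,0,-0.36],[0,0,0]]]}}

```text
clock: 50.2
tool_pos: [0.4118, 0.2453, 0.0935]
eef_rot: [0.544, 0.839, 0.0, -0.001]
contact_force: [0.3, -0.4, -0.5]
opening: 0.298
finger_force: 20.0
```

```bash
python3 - <<'E'
from h import *
d=caps(.2)
plan([[(.483,-.032,.09,YAW)]])
E
```

```text
cap px (279, 313, 70, 32) [ 0.3981  0.2768 15.3097  7.7487]
t 50.25 tcp [0.4114 0.2451 0.0931] ang 0.422 f [-0.0615  0.3696 -0.3308] op 0.299 ff 19.99 q [-0.2988  0.7324 -0.541   2.0834  0.7505  0.527  -0.976 ]
--
[-0.940,-0.160,0.009],[-0.000,-0.000,-0.000]
```

Call:
{"api": "send_rows", "payload": {"targets": [[[-0.17,-0.03,0],[0,0,0]],[[-0.34,-0.06,0],[0,0,0]],[[-0.51,-0.09,0],[0,0,0]],[[-0.68,-0.12,0],[0,0,0]],[[-0.85,-0.145,0.009],[0,0,0]],[[-0.94,-0.16,0.009],[0,0,0]],[[-0.94,-0.16,0.009],[0,0,0]],[[-0.94,-0.16,0.009],[0,0,0]],[[-0.94,-0.16,0.009],[0,0,0]],[[-0.94,-0.16,0.009],[0,0,0]]]}}

```text
clock: 51.5
tool_pos: [0.4834, -0.0298, 0.0907]
eef_rot: [0.542, 0.84, 0.001, -0.001]
contact_force: [-0.3, 0.4, -1.2]
opening: 0.299
finger_force: 20.0
```

```bash
python3 - <<'E'
from h import *
d=cam("wrist"); cv2.imwrite("pics/w17.png",d["img"])
H=hsv(d); b=(H[...,0]>105)&(H[...,0]<130)&(H[...,1]>120)&(H[...,2]>25)
c2,h=cv2.findContours((b*255).astype(np.uint8),cv2.RETR_CCOMP,cv2.CHAIN_APPROX_NONE)
for k in c2:
    if 500<cv2.contourArea(k)<9000: print("hole/blob",cv2.boundingRect(k),rect(d,k,.028)[:4])
print(proj(d,[[.483,-.032,.028]]))
plan([[(.4823,-.032,.09,YAW)]])
E
```

```text
hole/blob (277, 313, 73, 72) [ 0.5189 -0.1082 57.9562 50.8691]
hole/blob (483, 264, 57, 18) [ 0.6136 -0.0008 35.7505 12.1694]
hole/blob (275, 186, 72, 130) [ 0.4881 -0.0429 89.2849 44.5603]
hole/blob (286, 209, 51, 43) [ 0.4817 -0.0287 29.0612 29.0282]
hole/blob (477, 169, 56, 19) [ 0.5753  0.0507 32.1382 11.0771]
hole/blob (474, 76, 54, 19) [ 0.544   0.0952 29.2724  9.6452]
[[310.7618 236.137 ]]
t 51.55 tcp [ 0.4834 -0.0301  0.0908] ang 0.424 f [ 0.3049  0.0529 -0.8557] op 0.303 ff 19.99 q [ 0.3356  0.7536 -0.6003  2.0681  0.8018  0.5644 -0.4216]
--
[-0.004,-0.006,0.003],[0.000,-0.001,0.000]
```

View pics/w17.png

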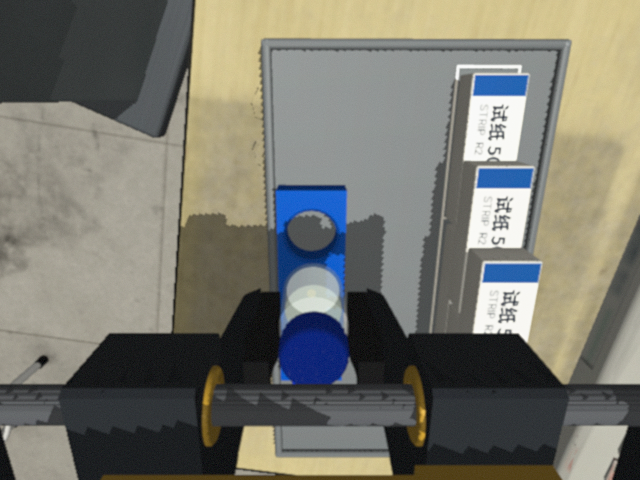

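The wrist view shows the left bore centred at (311,230) and the held vial's body at u 281–348. The vial needs about 1.2 mm toward −y of the tool, then straight down.

Call:
{"api": "send_rows", "payload": {"targets": [[[0,-0.004,0.08],[0,0,0]],[[0,-0.004,0.16],[0,0,0]],[[0,-0.004,0.21],[0,0,0]],[[0,-0.004,0.235],[0,0,0]],[[0,-0.004,0.25],[0,0,0]],[[0,-0.004,0.25],[0,0,0]]]}}

```text
clock: 52.3
tool_pos: [0.4826, -0.0313, 0.0158]
eef_rot: [0.543, 0.839, 0.001, -0.001]
contact_force: [0.0, 1.0, -0.1]
opening: 0.294
finger_force: 20.0
```

Call:
{"api": "send_rows", "payload": {"targets": [[[0,0,0.012],[0,0,0]],[[0,0,0.024],[0,0,0]],[[0,0,0.034],[0,0,0]],[[0,0,0.034],[0,0,0]]]}}

```text
clock: 52.8
tool_pos: [0.4822, -0.0314, 0.0053]
eef_rot: [0.543, 0.839, 0.001, -0.001]
contact_force: [-0.7, 0.1, -0.6]
opening: 0.297
finger_force: 20.0
```

Call:
{"api": "send_rows", "payload": {"targets": [[[0,0,0.012],[0,0,0]],[[0,0,0.022],[0,0,0]],[[0,0,0.03],[0,0,0]],[[0,0,0.03],[0,0,0]]]}}

```text
clock: 53.3
tool_pos: [0.4823, -0.0314, -0.0035]
eef_rot: [0.543, 0.839, 0.001, -0.001]
contact_force: [1.3, -0.4, 1.0]
opening: 0.298
finger_force: 20.0
```

Call:
{"api": "send_rows", "payload": {"targets": [[[0,0,0],[0,0,0]],[[0,0,0],[0,0,0]],[[0,0,0],[0,0,0]]], "fingers": 0.45}}

```text
clock: 53.68
tool_pos: [0.4824, -0.0314, -0.0036]
eef_rot: [0.543, 0.839, 0.001, -0.001]
contact_force: [0.1, 0.3, -0.0]
opening: 0.452
finger_force: 0.0
```

Call:
{"api": "send_rows", "payload": {"targets": [[[0,0,-0.1],[0,0,0]],[[0,0,-0.25],[0,0,0]],[[0,0,-0.4],[0,0,0]],[[0.15,0,-0.5],[0,0,0]],[[0.35,0,-0.5],[0,0,0]],[[0.55,0,-0.5],[0,0,0]],[[0.7,0,-0.5],[0,0,0]],[[0.7,0,-0.5],[0,0,0]],[[0.7,0,-0.5],[0,0,0]]]}}

```text
clock: 54.8
tool_pos: [0.3965, 0.159, 0.1468]
eef_rot: [0.544, 0.839, 0.0, -0.0]
contact_force: [0.1, -0.1, 0.6]
opening: 0.449
finger_force: 0.0
```

```bash
python3 - <<'E'
from h import *
t=cam("top"); e=cam("scene")
a=cv2.resize(t["img"][170:310,370:550],(400,311),interpolation=cv2.INTER_CUBIC); b=cv2.resize(e["img"][230:370,340:520],(400,311),interpolation=cv2.INTER_CUBIC)
cv2.imwrite("pics/f1.png",np.hstack([a,b])); cv2.imwrite("pics/f2.png",t["img"])
plan([])
E
```

```text
t 54.9 tcp [0.3969 0.1583 0.1467] ang 0.419 f [-0.4318  0.0055 -0.5397] op 0.451 ff 0.00 q [-0.0659  0.6021 -0.6523  2.1789  0.6853  0.5723 -0.8108]
```

View pics/f1.png

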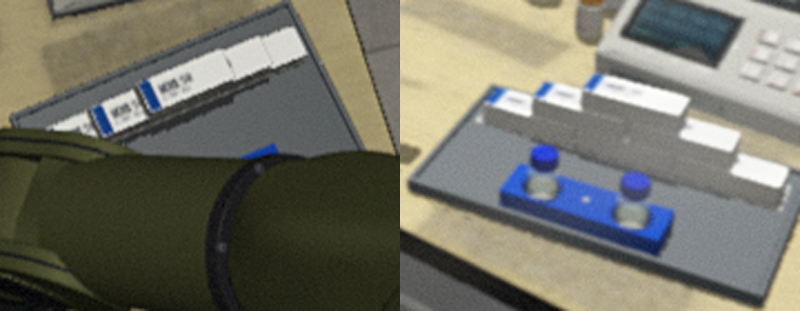

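The final view shows a 3-2-1 brickwork stack in the outlines and both vials upright in the bores, with caps at (544,157) and (636,185) in the scene crop. I'll check the cap heights numerically, then hand in.

```bash
python3 - <<'E'
from h import *
e=cam("scene"); B=LANE-.106*XD
P=[np.r_[B+s*.04*YD,.057] for s in(1,-1)]; p=proj(e,P); print("pred cap mid",p, "1cm higher",proj(e,[P[0]+[0,0,.01]]))
_,b=masks(e)
for c in blobs(b,30,400):
    x,y,w,h=cv2.boundingRect(c)
    if 380<x<500 and 280<y<340: print("cap",x+w/2,y+h/2,w,h)
E
```

```text
pred cap mid [[403.9715 299.6994]
 [444.937  312.0299]] 1cm higher [[404.2622 295.3828]]
cap 446.0 311.5 12 9
```

```bash
python3 -c "
from plant import *
print(finish_job())"
```

```text
the job is handed in; nothing more can be done
None
```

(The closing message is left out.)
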